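# Push the pin bin home down the roller lane

## Task

Push the parts bin that stands askew on the loading plate down the roller lane, its low open front leading, until it has pushed in the sprung paddle at the far end and the catch between the rollers has snapped up behind it. The two guide rails are only finger-tight, so let neither the bin nor the robot touch them. Push steadily with the outside of the fingers, never gripping, lifting or reaching into the bin, leave the other things where they are, and finish with the hand clear of everything.

Things in the scene. Friction and masses are not known exactly. Their poses are not given: they have to be found in the camera images.
- lane: Aluminium roller lane fixed on the table, 516 mm long. Origin on the table under its centre line; x = feed direction, y to its left, z up. Running surface 30 mm above the table throughout. From x -55 to +190 mm the bin rolls easily on two rows of small free wheels (y = -30 and +30), between two guide rails. End bracket x 190 to 266, up to 72 mm high. Its place and yaw vary.
- loading_plate (a point): Centre of the loading plate's top: flat bare plate in front of the rails, x -250 to -58 mm, y -110 to +110 mm in the lane's frame, flush with the wheels. Obstacle overhead, left of the lane: a fixed level bar (document arm) at world y 0.30 to 0.34 m, from x = 0.285 m away from the robot, underside 0.56 m above the table; swing wrist and forearm past it at short reach.
- rail_left_mouth (a point): Left guide rail (lane +y side): flat bar on edge, 6 mm thick, underside 34 and top 56 mm above the table. Point: top of its inner face where the straight part begins, lane x = -30, 53 to 58 mm off the centre line. The 28 mm before it flare outward. Feet with black thumb screws stand outside the rails, out to 100 mm from the centre line. It shifts sideways under 4 N.
- rail_left_end (a point): Far end of the left guide rail, top of its inner face, x = +185 mm in the lane's frame.
- rail_right_mouth (a point): The same for the right guide rail (lane -y side): where its straight part begins, top of the inner face.
- rail_right_end (a point): Far end of the right guide rail, top of its inner face, x = +185 mm in the lane's frame.
- rail_left (a joint): Sideways shift of the left rail, m, positive = outward; its inner face is 55 mm plus this from the centre line.
- rail_right (a joint): Sideways shift of the right rail, m, positive = outward; its inner face is 55 mm plus this from the centre line.
- catch (a joint): Spring catch between the wheel rows, rad: 0 = up, about 0.1 or more = pressed down while the bin passes over it. A ramp rising in feed direction, its nose 5 mm above the wheels; the bin rides over it with about 1 N more push, and it snaps up once the bin's tall end has passed.
- catch_nose (a point): Top of the catch's upright far face, which stops the bin from rolling back; x = +87 mm in the lane's frame, on the centre line.
- paddle (a joint): Sprung paddle at the lane's end, m: 0 = out, 0.014 = fully in. Pushes back with 1 N (out) to 2 N (in). With the bin held by the catch it reads about 0.006; for the catch to snap up the bin must first go 2 to 5 mm farther than that, and may go to the paddle's stop (9 mm farther).
- paddle_face (a point): Centre of the paddle's face (64 mm wide, 34 mm high, 51 mm above the table), which looks back along the lane; x = +190 mm in the lane's frame when out.
- pin_bin: Open parts bin on the loading plate, 113 mm long, 93 wide, 50 high, about 0.5 kg. Origin: centre of its underside; its +x points to the tall closed end, -x to the low scoop front, which is to lead. Starts before the rails, up to 25 mm off the centre line and 0.35 rad askew. Home: origin at about lane x = +139 mm, its x axis opposite to the lane's. Floor x -52 to 52 mm, side walls at y +-42.
- bin_back (a point): Middle of the rim at the bin's tall end, the face to push: bin frame x = +56, z = 47 mm. This rim is 6 mm high (z 44 to 50) and runs straight from y -46 to +46, 4 mm proud of the wall below.
- bin_left (a point): Middle of the rim on the bin's +y side: bin frame x = 20, y = +46, z = 47 mm. This rim (z 44 to 50) runs straight from x -16 to +56; forward of it the side wall slopes down at y = 42 to the front lip (x -56 to -50, z 20 to 25, y -46 to +46).
- bin_right (a point): Middle of the rim on the bin's -y side: bin frame x = 20, y = -46, z = 47 mm; mirror image of the other side.
- hex_key0: Bent hex key, 34x92x9 mm, beside the lane; leave it. Origin under its centre.
- nut_dish: Shallow round clear dish, 70 mm wide, 14 mm high, beside the lane; leave it. Origin under its centre.
- spare_die: Steel block with small holes, 30x40x20 mm, beside the lane; leave it. Origin under its centre.
- screwdriver1: Screwdriver, 190 mm long, 26 mm high, beside the lane; leave it. Origin under its centre.
- collar0: Small ring, 26 mm wide, 10 mm high, beside the lane; leave it. Origin under its centre.
- tweezers: Tweezers, 124 mm long, 9 mm high, beside the lane; leave them. Origin under their centre.
- test_coupon: Flat rectangular block, 35x50x12 mm, beside the lane; leave it. Origin under its centre.

How it is judged:
By the outcome, as a careful person would: the job done as asked, in the order asked, and still so for the second after the job is handed in, with the robot touching nothing.
It also fails if it takes over 72 s, if anything falls off the work surface, if the arm or the gripper's body presses on something with over 40 N, if the wrist force passes 120 N, or if a joint passes its speed limit or range.

## Robot

A 6-joint arm with a two-finger parallel gripper is mounted at the origin on a cart in front of the work surface, level with it; the furniture and walls round the work are solid. World frame = base frame: x ahead of the robot, y to its left, z up, the work surface at z = 0. Lengths are in m, angles in rad, forces in N, time in s.
With the tool pointing down it reaches from about 0.35 to 0.775 m from the base axis. Payload 7.3 kg.
Tool frame: the origin (TCP) lies midway between the tips of the shut fingers; the grasp point (between the pads) lies 19 mm behind it (robot.tcp_to_grasp is the distance from the TCP to the grasp point, in m); x points along the fingers, z is the direction in which the jaws open and shut, and the axes are right-handed (so a half turn about x gives the same grasp; the last joint's range is limited). The gripper opens to 92 mm and grips with 3 to 60 N. Pads are 19 mm wide; open, the fingers measure 130 mm over their backs; the gripper's body (75 mm by 190 mm) begins 47 mm behind the grasp point.
Start: joints at [-1.468, 0.342, 1.524, -0, 1.275, -0.146], TCP at [0.129, -0.509, 0.199] pointing down, gripper open.
Joint ranges: [-2.53, 2.53], [-0.77, 2.02], [0.04, 2.7], [-1, 4.14], [0.28, 2.66], [-3.11, 3.11]. Speed limits (rad/s): [2.57, 2.57, 3.14, 3.14, 3.14, 3.14].

## Interface

Orientations are given as [roll, pitch, yaw] about the fixed x, y, z axes, in that order (R = Rz(yaw) Ry(pitch) Rx(roll)).
In Python, from cell import robot gives the robot as it stands.
- The arm moves only by the tool move_arm, never from a script. Its argument "deltas" is a list of rows, each an object with "dp": the shift along the tool's x, y, z in m, a list of three; "turn": the turn, a rotation vector about the tool's x, y, z in degrees, a list of three. A call has 1 to 10 rows; each row is the pose to reach, as a shift and turn from the pose commanded when the call began, along the tool's axes at that moment; what a row does not reach only later rows make up. A row lasts 1/10 s, in which the tool goes at most 50 mm and 8.59 degrees, less where a joint would pass 70% of its speed; a pose out of reach is approached as far as the arm can. A call with a gripper value outside its range is refused whole. "hand" is the finger opening in m, from 0 to 0.0918, set as the call begins (left out, the last holds). The fingers move at their own pace and stop on an object; "squeeze" is the grip in N (left out, the last holds). Time passes only in rows, so rows that repeat a pose let the fingers close. It gives the time, the measured TCP pose, the force and the opening at its end, in the units of the state.
- robot.observe(): the state, without advancing time (a new reading comes with each control period).
- robot.read_camera(name): name is "side" or "top" or "wrist"; returns (picture, depth): 480x640x3 uint8, red, green, blue; 480x640 float32, m along the optical axis (not along the pixel's ray), 0 where there is no reading.
- robot.camera_info(name): a dict with "fx", "fy", "cx", "cy" (pixels), "R" (3x3) and "t" (3): a world point X has camera coordinates R X + t. Camera axes: x right, y down, z forward; pixel columns grow to the right and rows downward; lengths in m; the calibration is good to about 2 mm. A picture is of the moment at which its call begins: read the wrist's pose just before it. camera_info takes no time and is no camera call; for the wrist camera it gives the pose at the moment of the call.
- robot.hand_in(): hands the job in, once; it reports no verdict.
The state is a dict: "time": time; "qpos": joint angles; "qvel": joint speeds; "joint_efforts": joint torques, N m; "tool_pos": TCP position; "tool_rot": TCP orientation; "contact_force": force on the tool from outside, world axes, zero at the start; "torque": the same for the moment, N m; "opening": finger opening in m.
Only numpy, scipy, OpenCV 4.12 (cv2) and the standard library are available. Lean on these libraries where they do the work, as an engineer would, in place of code of your own. Each camera call takes 0.05 s, during which the arm holds its last target.

## Working session

There is one attempt and no reset: what is moved stays moved. The work goes in short steps, Python scripts to look and compute and a tool call to move; the robot and the scene stay as the last step left them, time stands still between calls to the robot, and variables do not carry over. Pictures are saved under pics/ and viewed, and the job is handed in when it is done.

Besides the shell and the picture viewer there is one more tool, called after "Request:" in YAML: its name, and indented under it one key for each argument. move_arm: Moves the arm, as the interface text tells. Its arguments: {"type":"object","properties":{"deltas":{"type":"array"},"hand":{"type":"number"},"squeeze":{"type":"number"}},"required":["deltas"]}

```bash
ls; mkdir -p pics; cat > h.py <<'E'
import numpy as np, cv2
from cell import robot
def snap(name,fn):
    info=robot.camera_info(name)
    img,d=robot.read_camera(name)
    cv2.imwrite('pics/%s.png'%fn,img[:,:,::-1]); np.savez('pics/%s.npz'%fn,img=img,d=d,**{k:np.array(v) for k,v in info.items()})
    return img,d,info
def load(fn): return np.load('pics/%s.npz'%fn)
def pt(z,u,v,d=None):
    if d is None: d=z['d'][int(round(v)),int(round(u))]
    c=np.array([(u-z['cx'])/z['fx']*d,(v-z['cy'])/z['fy']*d,d])
    return z['R'].T@(c-z['t'])
def atz(z,u,v,h):
    r=z['R'].T@np.array([(u-z['cx'])/z['fx'],(v-z['cy'])/z['fy'],1]); o=-z['R'].T@z['t']
    return o+r*(h-o[2])/r[2]
def proj(z,X):
    c=z['R']@np.array(X)+z['t']; return np.array([z['fx']*c[0]/c[2]+z['cx'],z['fy']*c[1]/c[2]+z['cy']])
E
python3 - <<'E'
from h import *
for n in ('top','side'): snap(n,n+'0')
print(robot.observe())
z=load('top0');print(-z['R'].T@z['t']); z=load('side0');print(-z['R'].T@z['t'])
E
```

```text
pics
{'time': 0.1, 'qpos': array([-1.46802093e+00,  3.42648516e-01,  1.52489055e+00, -3.41315858e-05,
        1.27541572e+00, -1.46012394e-01]), 'qvel': array([ 0.00075876, -0.00263566, -0.00169392, -0.00109542,  0.00109741,
        0.00065501]), 'joint_efforts': array([ 3.44910295e-03, -4.32002842e+01, -2.44696462e+01,  7.19509763e-02,
        5.26475371e-02, -5.97104872e-05]), 'tool_pos': array([ 0.12923385, -0.50844028,  0.19862764]), 'tool_rot': array([3.019538  , 1.5694338 , 1.69753941]), 'contact_force': array([-1.2103239 , -0.79520391,  0.39115823]), 'torque': array([ 0.01671409, -0.06684105, -0.01360418]), 'opening': 0.09162871221672142}
[ 0.4945893  -0.04329073  0.98125853]
[0.49498978 0.84569965 0.50446664]
```

View pics/top0.png

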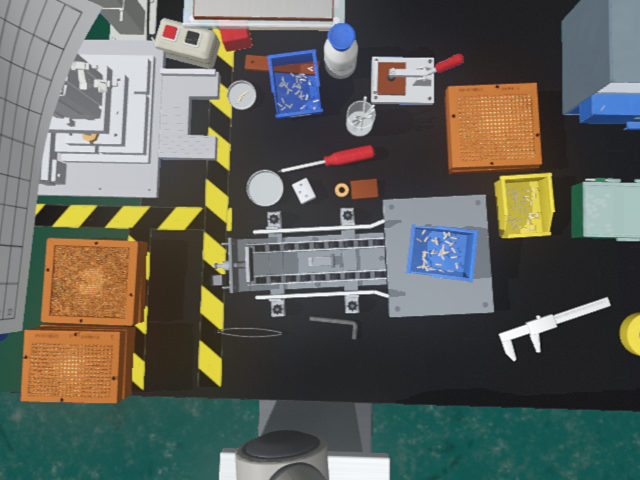

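View pics/side0.png

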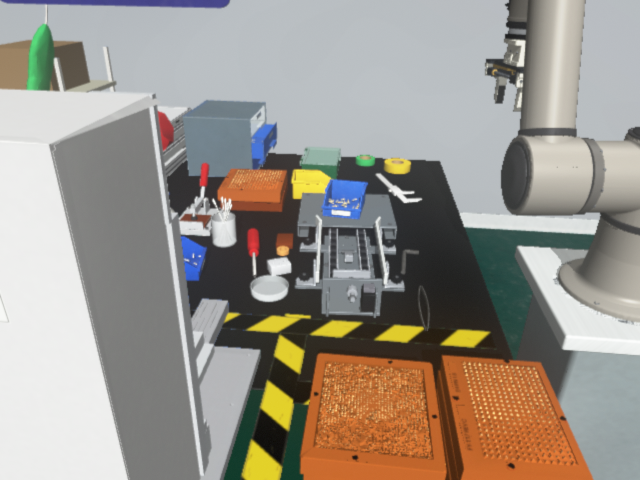

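The top view has the robot at the bottom, world +y to the left. The lane feeds leftward (+y), with the plate at (440,255) and the bin at (441,252). I'll enlarge these for measuring.

```bash
python3 - <<'E'
from h import *
z=load('top0'); im=z['img'][:,:,::-1]
cv2.imwrite('pics/cropA.png',cv2.resize(im[190:325,205:365],None,fx=5,fy=4.4,interpolation=cv2.INTER_CUBIC)) if 0 else cv2.imwrite('pics/cropA.png',cv2.resize(im[195:315,215:375],None,fx=5,fy=5,interpolation=cv2.INTER_CUBIC))
cv2.imwrite('pics/cropB.png',cv2.resize(im[190:325,365:505],None,fx=4,fy=4,interpolation=cv2.INTER_CUBIC))
print(z['fx'],z['cx'],z['cy'],z['R'])
for u,v in [(395,300),(480,210),(480,300),(395,210),(460,255),(440,285)]: print(u,v,pt(z,u,v))
E
```

```text
508.4839653305505 322.04127767263697 233.47424454117095 [[ 0.02423645 -0.99946861 -0.02179653]
 [-0.99705241 -0.02257875 -0.07332598]
 [ 0.07279488  0.02350944 -0.99706981]]
395 300 [ 0.44356347 -0.15900373  0.03014096]
480 210 [ 0.61480353 -0.31532875  0.02940869]
480 300 [ 0.44752545 -0.31552664  0.02965965]
395 210 [ 0.61127687 -0.15668983  0.03020231]
460 255 [ 0.52964035 -0.27778346  0.03232441]
440 285 [ 0.47325103 -0.24202566  0.02874466]
```

View pics/cropA.png

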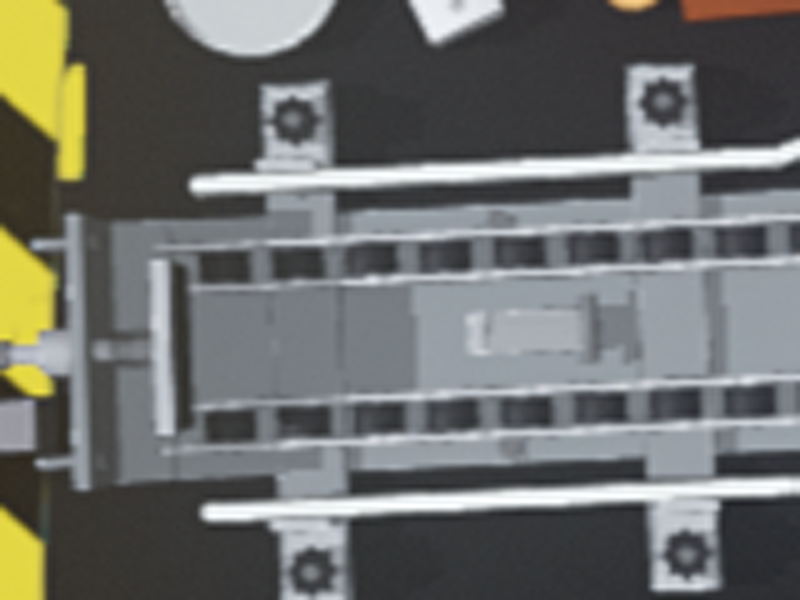

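View pics/cropB.png

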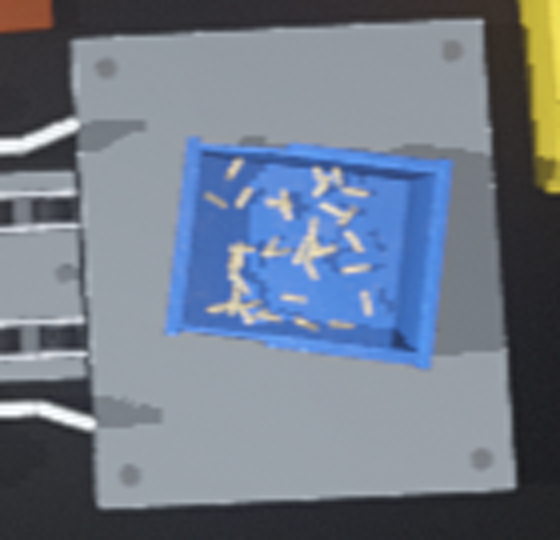

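```bash
cat > geo.py <<'E'
from h import *
def lane_fit(z):
    B=lambda u,v,h: atz(z,365+u/4-.375,190+v/4-.375,h)
    c=[B(72,40,.03),B(484,19,.03),B(98,508,.03),B(516,490,.03)]
    return c,B
def A(z,u,v,h): return atz(z,215+u/5-.4,195+v/5-.4,h)
E
python3 - <<'E'
from geo import *
z=load('top0'); c,B=lane_fit(z)
for p in c: print('plate',p.round(4))
l=[B(106,68,.03),B(452,50,.03),B(130,475,.03),B(482,459,.03)]
for p in l: print('hole',p.round(4))
ctr=np.mean(c,0); ctrh=np.mean(l,0); print(ctr,ctrh)
ex=(c[0]-c[1]+c[2]-c[3]); print('yaw plate',np.arctan2(ex[1],ex[0]), )
ey=(c[2]+c[3]-c[0]-c[1]); print('  from y',np.arctan2(ey[1],ey[0])-np.pi/2)
ex=(l[0]-l[1]+l[2]-l[3]); print('yaw h',np.arctan2(ex[1],ex[0]))
ey=(l[2]+l[3]-l[0]-l[1]); print('  from y',np.arctan2(ey[1],ey[0])-np.pi/2)
# rails: centre of top, img px; bracket, catch
R=[('Rr end ctr',A(z,195,184,.056)),('Rr mouth',A(z,780,157,.056)),('Rl end',A(z,205,513,.056)),('Rl mouth',B(42,408,.056)),('Rr mouthB',B(20,146,.056)),('paddle top',A(z,160,262,.068)),('padlow',A(z,167,433,.068)),('catch',A(z,480,333,.035)),
('catch top edge',A(z,470,313,.035)),('catch bot edge',A(z,476,355,.035))]
for n,p in R: print(n,p.round(4))
bc=[B(452,160,.08),B(430,368,.08),B(188,138,.055),B(166,333,.055)]
for p in bc: print('bin',p.round(4))
np.savez('geo.npz',ctr=ctr)
E
```

```text
plate [ 0.6304 -0.1332  0.03  ]
plate [ 0.6444 -0.3256  0.03  ]
plate [ 0.4128 -0.1486  0.03  ]
plate [ 0.426  -0.3404  0.03  ]
hole [ 0.6175 -0.1494  0.03  ]
hole [ 0.6295 -0.3107  0.03  ]
hole [ 0.4283 -0.1632  0.03  ]
hole [ 0.4398 -0.3248  0.03  ]
[ 0.52839886 -0.23695703  0.03      ] [ 0.52875585 -0.23701847  0.03      ]
yaw plate 1.6415537880161337
  from y -4.643299221628693
yaw h 1.6432566400422575
  from y -4.638921183665383
Rr end ctr [0.5631 0.1039 0.056 ]
Rr mouth [ 0.5778 -0.1097  0.056 ]
Rl end [0.4436 0.0962 0.056 ]
Rl mouth [ 0.4591 -0.1199  0.056 ]
Rr mouthB [ 0.5775 -0.1079  0.056 ]
paddle top [0.5337 0.1137 0.068 ]
padlow [0.4724 0.109  0.068 ]
catch [ 0.5115 -0.001   0.035 ]
catch top edge [0.5188 0.003  0.035 ]
catch bot edge [5.033e-01 3.000e-04 3.500e-02]
bin [ 0.5734 -0.2968  0.08  ]
bin [ 0.4817 -0.2874  0.08  ]
bin [ 0.583  -0.1843  0.055 ]
bin [ 0.4942 -0.1754  0.055 ]
```

```bash
cat >> geo.py <<'E'
yaw=1.6415; ex=np.array([np.cos(yaw),np.sin(yaw),0]); n=np.array([-np.sin(yaw),np.cos(yaw),0])
ctr=np.array([.5286,-.2370,0]); O=ctr+.154*ex
def L(p): p=np.array(p); return np.array([(p-O)@ex,(p-O)@n,p[2]])*1000
def W(x,y,zz): return O+ex*x/1000+n*y/1000+np.array([0,0,zz/1000])
E
python3 - <<'E'
from geo import *
from scipy.spatial.transform import Rotation as Ro
z=load('top0'); c,B=lane_fit(z)
R=[('Rr end ctr',A(z,195,184,.056)),('Rr mouth',A(z,780,157,.056)),('Rl end',A(z,205,513,.056)),('Rl mouth',B(42,408,.056)),('Rr mouthB',B(20,146,.056)),('paddle top',A(z,160,262,.068)),('padlow',A(z,167,433,.068)),('catch',A(z,480,333,.035))]
for k,p in R: print(k,L(p).round(1))
bc=[B(452,160,.08),B(430,368,.08),B(188,138,.055),B(166,333,.055)]
for p in bc: print('bin',L(p).round(1))
s=robot.observe(); Rt=Ro.from_euler('xyz',s['tool_rot']).as_matrix(); print(Rt.round(3)); 
print('tcp lane',L(s['tool_pos']))
t=W(-245,0,200); print('target',t, 'delta tool', Rt.T@(t-s['tool_pos']))
print('angle of tool z vs lane y', np.degrees(np.arctan2(Rt[1,2],Rt[0,2])), np.degrees(np.arctan2(n[1],n[0])))
# height map
v,u=np.mgrid[0:480,0:640]; d=z['d']; C=np.stack([(u-z['cx'])/z['fx']*d,(v-z['cy'])/z['fy']*d,d],-1)
P=(C-z['t'])@z['R']; ok=d>0
for x0 in np.arange(.05,.8,.05):
  print(round(x0,2),[int(1000*P[...,2][ok&(abs(P[...,0]-x0-.025)<.025)&(abs(P[...,1]-y0)<.025)].max(initial=-1)) for y0 in np.arange(-.6,.15,.05)])
E
```

```text
Rr end ctr [183.6 -58.5  56. ]
Rr mouth [-30.5 -58.1  56. ]
Rl end [184.4  61.3  56. ]
Rl mouth [-32.3  61.1  56. ]
Rr mouthB [-28.7 -57.9  56. ]
paddle top [195.5 -29.9  68. ]
padlow [195.1  31.6  68. ]
catch [82.7  0.4 35. ]
bin [-216.8  -40.5   80. ]
bin [-200.9   50.4   80. ]
bin [-105.3  -58.    55. ]
bin [-90.1  30.   55. ]
[[-0.     0.969  0.246]
 [ 0.001  0.246 -0.969]
 [-1.     0.    -0.001]]
tcp lane [-396.54896505  417.54418291  198.62764452]
target [ 0.53502867 -0.32777264  0.2       ] delta tool [-0.00119805  0.43778767 -0.075184  ]
angle of tool z vs lane y -75.74493284595307 -175.94897792927537
0.05 [-750, -749, -749, -752, -755, -754, -751, -752, -656, -649, -209, -1000, -1000, -1000, -1000]
0.1 [-1000, -1000, -1000, -1000, -1000, -1000, -1000, -1000, -1000, 6, 7, 5, -235, -267, -236]
0.15 [-1000, -1000, -1000, -1000, -1000, -1000, -1000, -1000, -1000, 1, 3, 231, -1000, -1000, 246]
0.2 [2, 1, 0, 0, 2, 1, 1, 2, 0, 1, 1, 333, 337, 307, 269]
0.25 [5, 4, 6, 5, 4, 5, 5, 4, 5, 5, 5, 5, 264, 261, 5]
0.3 [4, 5, 4, 5, 8, 6, 6, 7, 5, 5, 7, 5, 6, 5, 6]
0.35 [27, 5, 4, 13, 12, 9, 5, 5, 5, 5, 12, 12, 9, 12, 13]
0.4 [27, 10, 10, 12, 13, 33, 34, 34, 34, 55, 56, 58, 59, 60, 61]
0.45 [4, 8, 7, 6, 4, 34, 83, 83, 85, 61, 60, 59, 60, 59, 71]
0.5 [3, 5, 4, 4, 5, 34, 83, 46, 58, 35, 32, 33, 39, 33, 73]
0.55 [54, 54, 54, 40, 27, 47, 82, 84, 79, 58, 60, 60, 59, 62, 61]
0.6 [54, 54, 55, 52, 17, 55, 34, 34, 35, 33, 26, 32, 24, 23, 19]
0.65 [53, 55, 54, 53, 56, 58, 57, 57, 4, 5, 16, 22, 25, 23, 17]
0.7 [6, 4, 4, 25, 59, 58, 59, 60, 5, 4, 30, 30, 24, 5, 4]
0.75 [88, 115, 114, 5, 59, 58, 59, 57, 4, 4, 99, 94, 30, 34, 5]
```

Request:
move_arm:
  deltas:
    - {"dp":[0,0.02,-0.003],"turn":[-4,0,0]}
    - {"dp":[0,0.05,-0.008],"turn":[-8,0,0]}
    - {"dp":[0,0.09,-0.015],"turn":[-16,0,0]}
    - {"dp":[0,0.13,-0.022],"turn":[-24,0,0]}
    - {"dp":[0,0.17,-0.029],"turn":[-32,0,0]}
    - {"dp":[0,0.21,-0.036],"turn":[-40,0,0]}
    - {"dp":[0,0.25,-0.043],"turn":[-48,0,0]}
    - {"dp":[0,0.29,-0.05],"turn":[-56,0,0]}
    - {"dp":[0,0.33,-0.057],"turn":[-64,0,0]}
    - {"dp":[0,0.36,-0.062],"turn":[-70,0,0]}
  hand: 0.044

```text
time: 1.1
tool_pos: [0.4648, -0.3585, 0.1987]
tool_rot: [2.077, 1.57, 1.984]
contact_force: [0.3, -0.4, -0.8]
opening: 0.0439
```

```bash
cat > st.py <<'E'
from geo import *
from scipy.spatial.transform import Rotation as Ro
def st():
    s=robot.observe(); Rt=Ro.from_euler('xyz',s['tool_rot']).as_matrix()
    print('t',s['time'],'lane',L(s['tool_pos']).round(1),'op',round(s['opening'],4),'F',s['contact_force'].round(2),'zang',round(np.degrees(np.arctan2(Rt[1,2],Rt[0,2])),2),'down',Rt[:,0].round(4))
    return s,Rt
E
python3 - <<'E'
from st import *
s,Rt=st(); t=W(-245,1,150); print(Rt.T@(t-s['tool_pos']))
E
```

```text
t 1.1 lane [-270.7   72.2  198.7] op 0.0439 F [ 0.33 -0.37 -0.75] zang -5.37 down [-3.e-04  7.e-04 -1.e+00]
[0.04873188 0.03701481 0.06608946]
```

```bash
python3 - <<'E'
from st import *
s,Rt=st(); t=W(-245,1,150); print(Rt.T@(t-s['tool_pos']))
E
```

```text
t 1.1 lane [-270.7   72.2  198.7] op 0.0439 F [ 0.33 -0.37 -0.75] zang -5.37 down [-3.e-04  7.e-04 -1.e+00]
[0.04873188 0.03701481 0.06608946]
```

Request:
move_arm:
  deltas:
    - {"dp":[0.008,0.006,0.011],"turn":[-2,0,0]}
    - {"dp":[0.018,0.014,0.025],"turn":[-5,0,0]}
    - {"dp":[0.03,0.024,0.042],"turn":[-8,0,0]}
    - {"dp":[0.042,0.033,0.058],"turn":[-9.4,0,0]}
    - {"dp":[0.048,0.037,0.066],"turn":[-9.4,0,0]}
    - {"dp":[0.048,0.037,0.066],"turn":[-9.4,0,0]}
    - {"dp":[0.048,0.037,0.066],"turn":[-9.4,0,0]}

```text
time: 1.8
tool_pos: [0.5319, -0.3303, 0.1512]
tool_rot: [-2.809, 1.57, -2.746]
contact_force: [-1.0, -0.4, 0.1]
opening: 0.0439
```

```bash
python3 - <<'E'
from st import *
s,Rt=st(); t=W(-245,1,66); print(Rt.T@(t-s['tool_pos']))
snap('wrist','w1'); snap('top','t1')
im=load('t1')['img'][190:325,340:520,::-1]; cv2.imwrite('pics/t1c.png',cv2.resize(im,None,fx=4,fy=4,interpolation=cv2.INTER_CUBIC))
E
```

```text
t 1.8 lane [-247.3    3.3  151.2] op 0.0439 F [-1.01 -0.41  0.12] zang 3.61 down [-5.e-04 -2.e-04 -1.e+00]
[0.08517639 0.00232942 0.00228371]
```

View pics/w1.png

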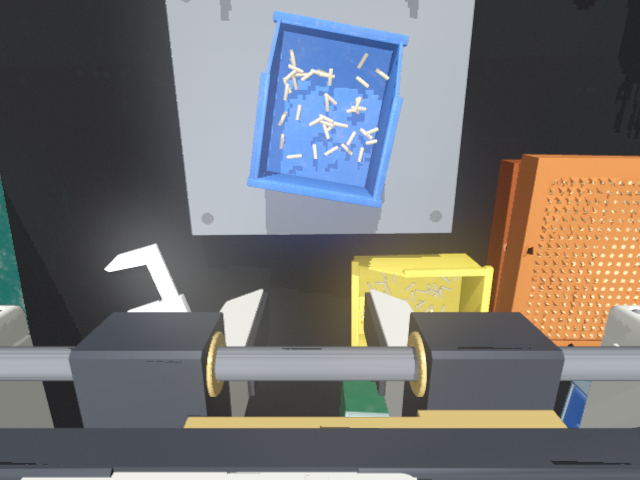

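View pics/t1c.png

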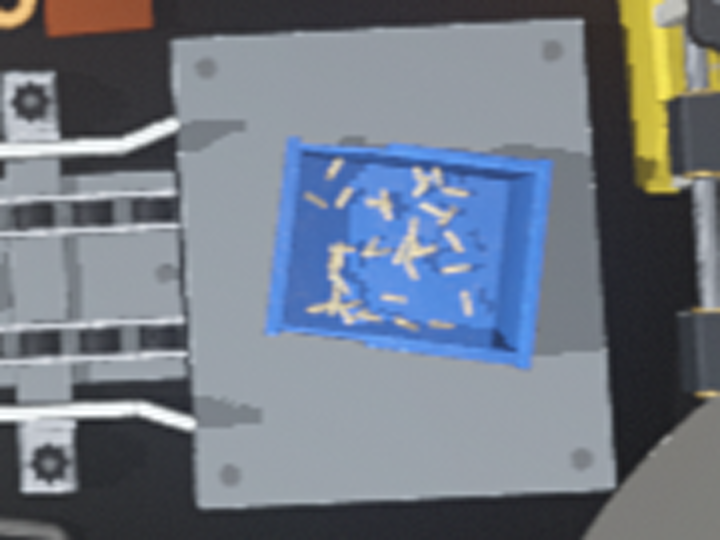

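Request:
move_arm:
  deltas:
    - {"dp":[0.008,0.001,0.001],"turn":[-0.4,0,0]}
    - {"dp":[0.02,0.002,0.002],"turn":[-0.4,0,0]}
    - {"dp":[0.036,0.002,0.002],"turn":[-0.4,0,0]}
    - {"dp":[0.052,0.002,0.002],"turn":[-0.4,0,0]}
    - {"dp":[0.066,0.002,0.002],"turn":[-0.4,0,0]}
    - {"dp":[0.077,0.002,0.002],"turn":[-0.4,0,0]}
    - {"dp":[0.083,0.002,0.002],"turn":[-0.4,0,0]}
    - {"dp":[0.085,0.002,0.002],"turn":[-0.4,0,0]}
    - {"dp":[0.085,0.002,0.002],"turn":[-0.4,0,0]}

```text
time: 2.8
tool_pos: [0.5343, -0.3279, 0.0663]
tool_rot: [-0.941, 1.57, -0.87]
contact_force: [0.5, 0.2, -1.5]
opening: 0.0437
```

```bash
python3 - <<'E'
from st import *
s,Rt=st(); 
snap('wrist','w2'); snap('top','t2'); snap('side','s2')
z=load('t2'); im=z['img'][190:325,340:520,::-1]; cv2.imwrite('pics/t2c.png',cv2.resize(im,None,fx=4,fy=4,interpolation=cv2.INTER_CUBIC))
st()
E
```

```text
t 2.8 lane [-245.1    0.7   66.3] op 0.0437 F [ 0.46  0.23 -1.5 ] zang 4.05 down [ 2.e-04 -2.e-04 -1.e+00]
t 2.95 lane [-245.3    0.5   67. ] op 0.0439 F [-0.36 -0.3   0.38] zang 4.05 down [ 0.0011 -0.001  -1.    ]
```

View pics/w2.png

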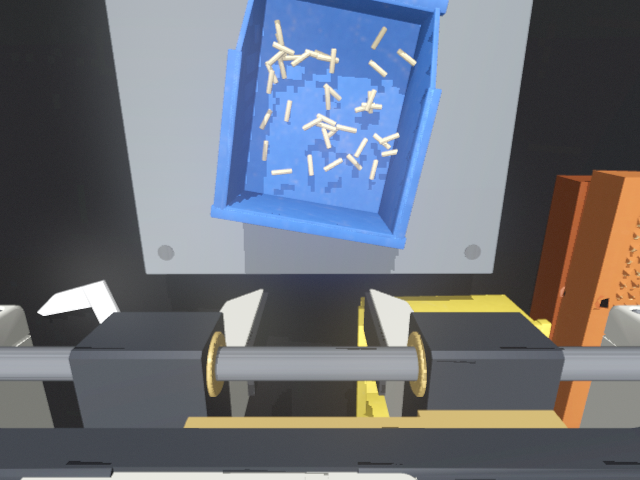

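View pics/t2c.png

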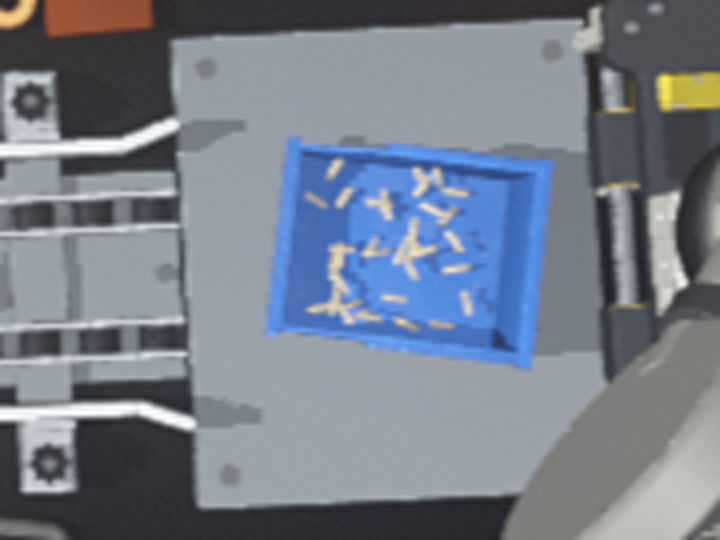

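Request:
move_arm:
  deltas:
    - {"dp":[0,0.004,0]}
    - {"dp":[0,0.009,0]}
    - {"dp":[0,0.014,0]}
    - {"dp":[0,0.018,0]}
    - {"dp":[0,0.021,0]}
    - {"dp":[0,0.024,0]}
    - {"dp":[0,0.027,0]}
    - {"dp":[0,0.03,0]}
    - {"dp":[0,0.033,0]}
    - {"dp":[0,0.034,0]}

```text
invalid input
```

```bash
cat > lk.py <<'E'
from st import *
import sys
k=sys.argv[1]; st(); snap('top','t'+k); snap('wrist','w'+k)
u0=int(sys.argv[2]) if len(sys.argv)>2 else 340
im=load('t'+k)['img'][190:325,u0:u0+180,::-1]; cv2.imwrite('pics/t%sc.png'%k,cv2.resize(im,None,fx=4,fy=4,interpolation=cv2.INTER_CUBIC))
E
python3 lk.py 3
```

```text
t 2.95 lane [-245.3    0.5   67. ] op 0.0439 F [-0.36 -0.3   0.38] zang 4.05 down [ 0.0011 -0.001  -1.    ]
```

View pics/w3.png

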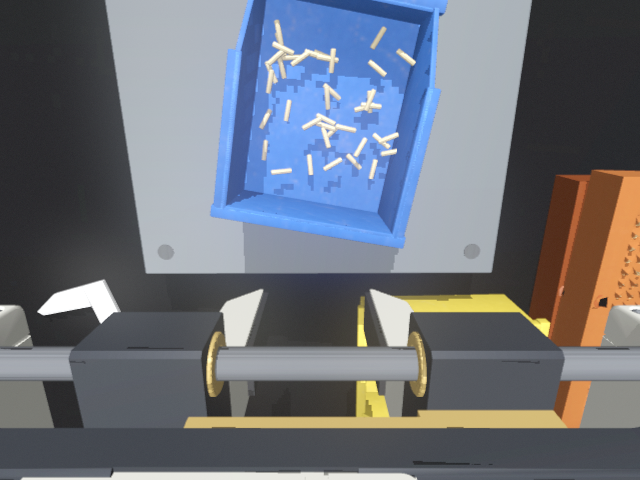

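View pics/t3c.png

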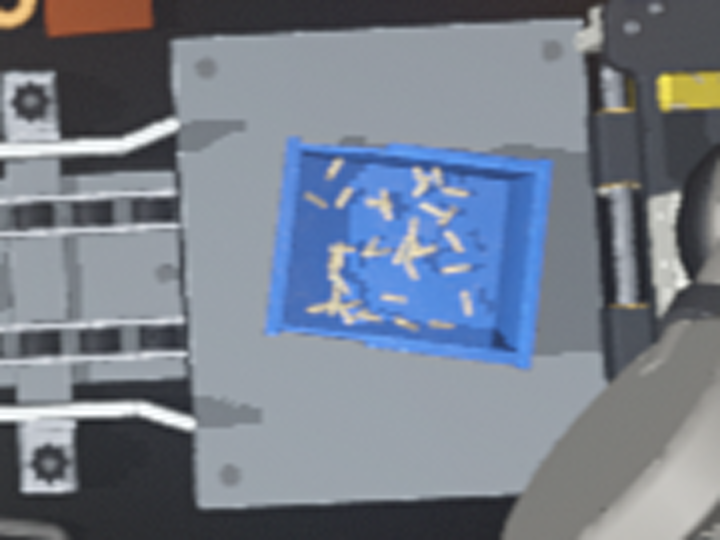

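The call was refused because every row needs a "turn". Nothing moved; I'll resend it.

Request:
move_arm:
  deltas:
    - {"dp":[0,0.004,0],"turn":[0,0,0]}
    - {"dp":[0,0.009,0],"turn":[0,0,0]}
    - {"dp":[0,0.014,0],"turn":[0,0,0]}
    - {"dp":[0,0.018,0],"turn":[0,0,0]}
    - {"dp":[0,0.021,0],"turn":[0,0,0]}
    - {"dp":[0,0.024,0],"turn":[0,0,0]}
    - {"dp":[0,0.027,0],"turn":[0,0,0]}
    - {"dp":[0,0.03,0],"turn":[0,0,0]}
    - {"dp":[0,0.033,0],"turn":[0,0,0]}
    - {"dp":[0,0.034,0],"turn":[0,0,0]}

```text
time: 4.05
tool_pos: [0.5317, -0.2935, 0.0662]
tool_rot: [2.941, 1.571, 3.012]
contact_force: [1.2, 0.1, -0.1]
opening: 0.0439
```

```bash
python3 lk.py 4
```

```text
t 4.05 lane [-210.6    0.9   66.2] op 0.0439 F [ 1.23  0.06 -0.11] zang 4.06 down [-1.e-04  0.e+00 -1.e+00]
```

View pics/w4.png

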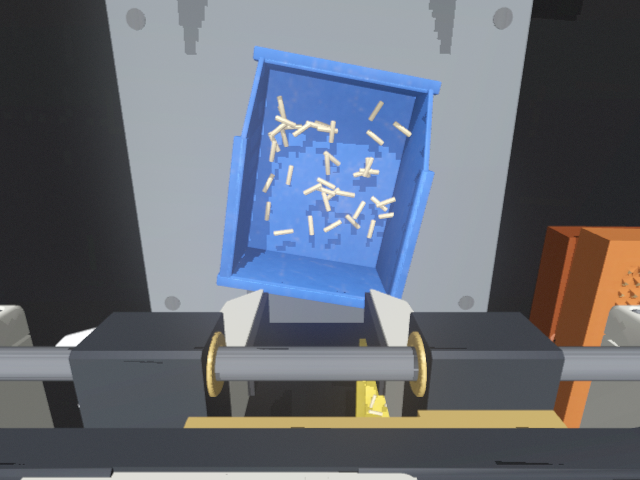

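View pics/t4c.png

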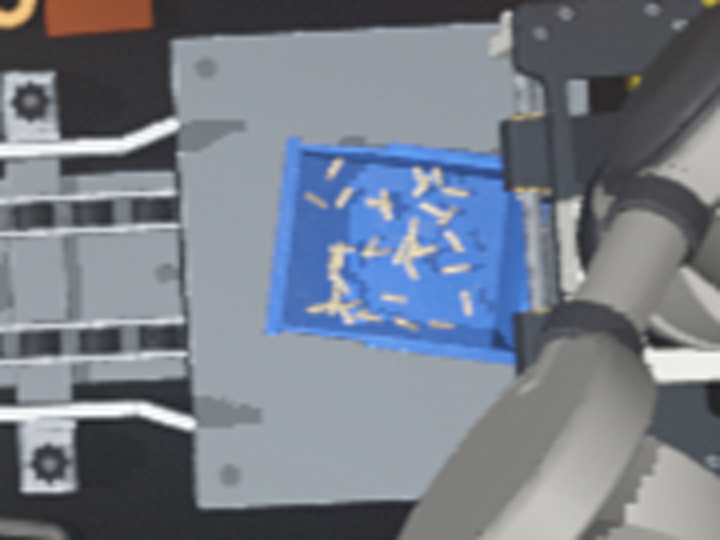

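```bash
python3 - <<'E'
from st import *
a=load('t2')['img'][190:325,340:520].astype(int); b=load('t4')['img'][190:325,340:520].astype(int)
d=abs(a-b).sum(2); print(d[:, :125].max(), d[40:90,65:120].mean())
z=load('w4')
for u,v in [(230,282),(300,291),(390,300),(262,291),(372,295),(380,298),(400,310),(250,300),(385,296)]:
    print(u,v,L(pt(z,u,v)).round(1))
im=z['img'][240:345,210:420,::-1]; cv2.imwrite('pics/w4c.png',cv2.resize(im,None,fx=3.8,fy=3.8,interpolation=cv2.INTER_CUBIC))
E
```

```text
416 1.514181818181818
230 282 [-202.4   43.2   80.4]
300 291 [-208.1    9.1   78.6]
390 300 [-200.5  -30.4  104.5]
262 291 [-200.8   25.5   94.6]
372 295 [-200.5  -23.4   99.5]
380 298 [-200.9  -26.6  101.6]
400 310 [-200.   -32.4  114.6]
250 300 [-201.    29.5  103.5]
385 296 [-200.5  -28.9  100.6]
```

View pics/w4c.png

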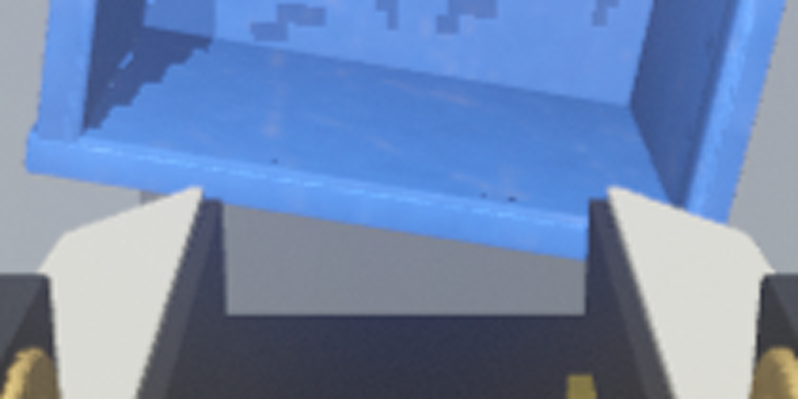

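```bash
python3 - <<'E'
from st import *
snap('side','s4'); z=load('s4'); print(proj(z,W(-210,0,66)))
u,v=proj(z,W(-210,0,66)).astype(int)
im=z['img'][v-80:v+50,u-90:u+90,::-1]; cv2.imwrite('pics/s4c.png',cv2.resize(im,None,fx=4.4,fy=4.4,interpolation=cv2.INTER_CUBIC)); print(u-90,v-80)
for y in (-42,-22,22,42): print(proj(z,W(-200,y,66)),proj(z,W(-200,y,95)))
E
```

```text
[346.66925528 185.70233649]
256 105
[329.3930922  186.73051327] [329.7255692  175.38332623]
[337.65858297 186.95381409] [338.08274402 175.60556036]
[355.86063344 187.44556138] [356.48690019 176.09496399]
[364.14247187 187.66930385] [364.86078739 176.31764254]
```

View pics/s4c.png

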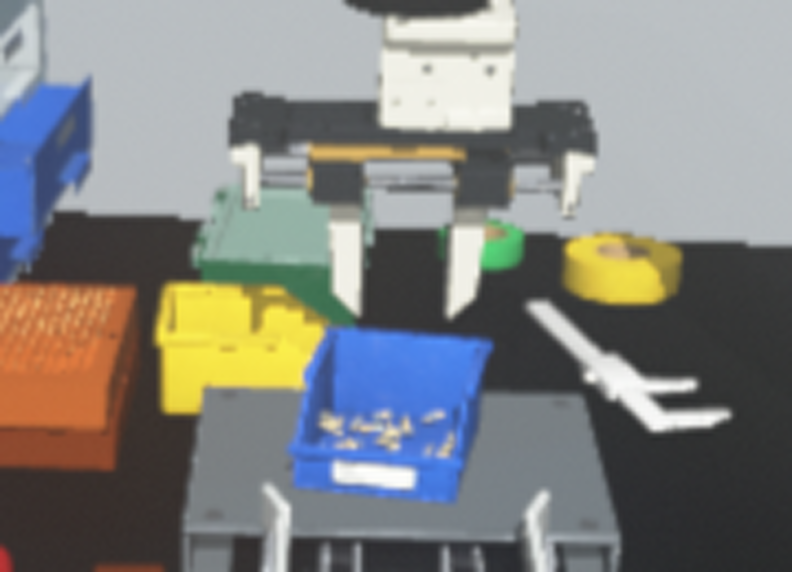

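```bash
python3 - <<'E'
from st import *
print(robot.tcp_to_grasp)
for f in ('w2','w4'):
    z=load(f); v,u=np.mgrid[0:480,0:640]; d=z['d']; C=np.stack([(u-z['cx'])/z['fx']*d,(v-z['cy'])/z['fy']*d,d],-1)
    P=(C-z['t'])@z['R']; Q=np.stack([(P-O)@ex,(P-O)@n,P[...,2]],-1)*1000
    x0=-245.2 if f=='w2' else -210.6
    m=(d>0)&(abs(Q[...,0]-x0-10)<2)&(abs(Q[...,1])<60)&(Q[...,2]<130)&(Q[...,2]>60)
    q=Q[m]; q=q[np.argsort(q[:,2])]; print(f,len(q)); print(q[:6].round(1)); 
    for side in (1,-1):
        s=q[q[:,1]*side>10]; print(side,'zmin',s[:3].round(1).tolist(),'y range at top',s[s[:,2]>115][:,1].min(),s[s[:,2]>115][:,1].max())
z=load('s4'); v,u=np.mgrid[0:480,0:640]; d=z['d']; C=np.stack([(u-z['cx'])/z['fx']*d,(v-z['cy'])/z['fy']*d,d],-1)
P=(C-z['t'])@z['R']; Q=np.stack([(P-O)@ex,(P-O)@n,P[...,2]],-1)*1000
m=(d>0)&(abs(Q[...,0]+205)<25)&(abs(Q[...,1])<50)&(Q[...,2]>84)
for side in (1,-1):
    s=Q[m&(Q[...,1]*side>0)]; s=s[np.argsort(s[:,2])]; print('side',s[:6].round(1))
E
```

```text
0.0188
w2 2898
[[-235.5   25.4   91.9]
 [-235.5   26.3   91.9]
 [-237.    24.5   91.9]
 [-237.   -23.3   92. ]
 [-235.9  -25.    92.2]
 [-236.8  -22.8   92.3]]
1 zmin [[-235.5, 25.4, 91.9], [-235.5, 26.3, 91.9], [-237.0, 24.5, 91.9]] y range at top 22.70032822075837 38.23349030990792
-1 zmin [[-237.0, -23.3, 92.0], [-235.9, -25.0, 92.2], [-236.8, -22.8, 92.3]] y range at top -36.35613171322251 -20.951337801496265
w4 3781
[[-200.6   35.1   60. ]
 [-201.8   31.4   60. ]
 [-201.2   32.4   60. ]
 [-201.8  -37.7   60.1]
 [-200.    41.5   60.1]
 [-202.2   28.1   60.3]]
1 zmin [[-200.6, 35.1, 60.0], [-201.8, 31.4, 60.0], [-201.2, 32.4, 60.0]] y range at top 22.837714353826605 39.034805643566635
-1 zmin [[-201.8, -37.7, 60.1], [-200.5, -38.0, 60.5], [-202.2, -37.6, 60.6]] y range at top -36.336344955868256 -20.82701658082601
side [[-201.5   25.8   92.3]
 [-201.8   25.7   94.7]
 [-201.6   28.1   94.8]
 [-200.7   23.3   95. ]
 [-204.3   23.3   96.2]
 [-200.6   25.5   97.6]]
side [[-204.   -24.5   92.5]
 [-202.6  -22.1   93.1]
 [-201.6  -27.    95.8]
 [-200.1  -22.2   96.5]
 [-199.6  -24.6   96.6]
 [-200.9  -24.7   98.7]]
```

The fingertips sit about 25 mm behind the nominal TCP. Both the wrist and side depth put them at z ≈ 91 mm with the TCP at 66 mm, so they passed above the rim and the bin has not moved. I'll back off, then go 25 mm lower.

Request:
move_arm:
  deltas:
    - {"dp":[0,-0.008,0],"turn":[0,0,0]}
    - {"dp":[0,-0.018,0],"turn":[0,0,0]}
    - {"dp":[0,-0.028,0],"turn":[0,0,0]}
    - {"dp":[0,-0.034,0],"turn":[0,0,0]}
    - {"dp":[0.006,-0.034,0],"turn":[0,0,0]}
    - {"dp":[0.013,-0.034,0],"turn":[0,0,0]}
    - {"dp":[0.02,-0.034,0],"turn":[0,0,0]}
    - {"dp":[0.024,-0.034,0],"turn":[0,0,0]}
    - {"dp":[0.025,-0.034,0],"turn":[0,0,0]}
    - {"dp":[0.025,-0.034,0],"turn":[0,0,0]}

```text
time: 5.2
tool_pos: [0.5342, -0.3275, 0.041]
tool_rot: [2.585, 1.57, 2.656]
contact_force: [-0.4, -0.2, 1.5]
opening: 0.044
```

```bash
python3 - <<'E'
from st import *
st(); snap('wrist','w5')
z=load('w5'); v,u=np.mgrid[0:480,0:640]; d=z['d']; C=np.stack([(u-z['cx'])/z['fx']*d,(v-z['cy'])/z['fy']*d,d],-1)
P=(C-z['t'])@z['R']; Q=np.stack([(P-O)@ex,(P-O)@n,P[...,2]],-1)*1000
m=(d>0)&(abs(Q[...,0]+235)<3)&(abs(Q[...,1])<60)&(Q[...,2]<130)&(Q[...,2]>45)
q=Q[m]; q=q[np.argsort(q[:,2])]; print(q[:6].round(1)) 
for zz in (72,77,80): s=q[abs(q[:,2]-zz)<1]; print(zz,s[:,1][s[:,1]>0].min(),s[:,1][s[:,1]>0].max(),s[:,1][s[:,1]<0].max(),s[:,1][s[:,1]<0].min())
E
```

```text
t 5.2 lane [-244.7    0.8   41. ] op 0.044 F [-0.36 -0.19  1.55] zang 4.07 down [-3.e-04  2.e-04 -1.e+00]
[[-236.6  -21.8   66.7]
 [-236.6   23.7   66.7]
 [-235.1  -23.6   66.8]
 [-236.5  -23.2   66.9]
 [-235.5  -24.    67. ]
 [-236.5  -22.2   67. ]]
72 22.935541325999203 30.51862301006353 -21.012249021400798 -28.707806444621653
77 22.849138567469677 35.65528886769393 -20.98511625138375 -34.59306574531712
80 22.779687140708198 39.19675989174332 -20.961075000202303 -37.48203465040095
```

View pics/w5.png

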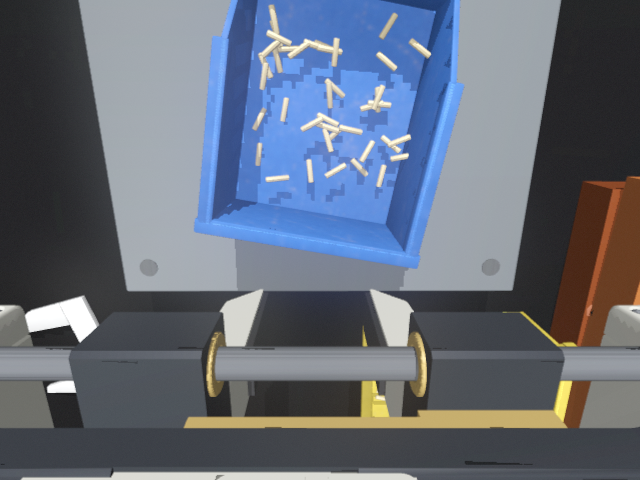

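Request:
move_arm:
  deltas:
    - {"dp":[0,0.005,0],"turn":[0,0,0]}
    - {"dp":[0,0.011,0],"turn":[0,0,0]}
    - {"dp":[0,0.016,0],"turn":[0,0,0]}
    - {"dp":[0,0.019,0],"turn":[0,0,0]}
    - {"dp":[0,0.021,0],"turn":[0,0,0]}
    - {"dp":[0,0.023,0],"turn":[0,0,0]}
    - {"dp":[0,0.025,0],"turn":[0,0,0]}
    - {"dp":[0,0.027,0],"turn":[0,0,0]}
    - {"dp":[0,0.029,0],"turn":[0,0,0]}
    - {"dp":[0,0.031,0],"turn":[0,0,0]}

```text
time: 6.25
tool_pos: [0.5322, -0.297, 0.0414]
tool_rot: [-0.891, 1.57, -0.821]
contact_force: [1.5, -3.5, 0.5]
opening: 0.0438
```

```bash
python3 lk.py 6
```

```text
t 6.25 lane [-214.1    0.7   41.4] op 0.0438 F [ 1.54 -3.48  0.55] zang 4.05 down [ 5.e-04 -6.e-04 -1.e+00]
```

View pics/w6.png

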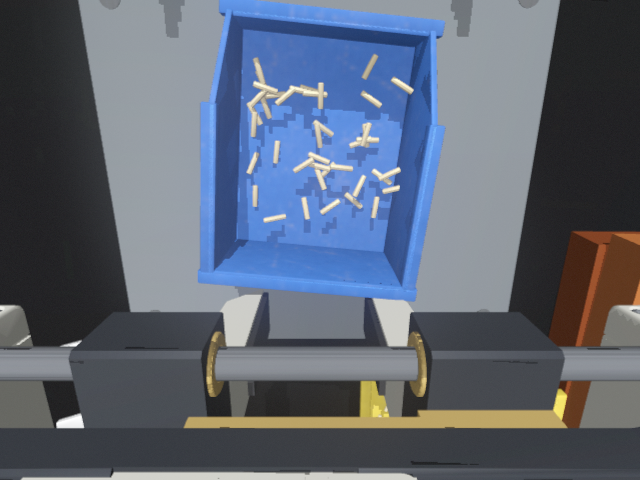

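View pics/t6c.png

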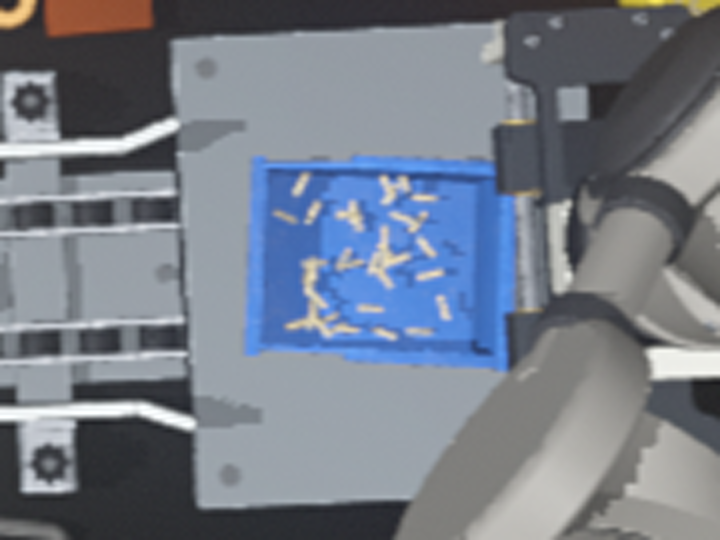

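```bash
cat > bp.py <<'E'
from st import *
def bp(k,u0,a,b,c=None):
    z=load('t'+k); T=lambda p,h: L(atz(z,u0+p[0]/4-.375,190+p[1]/4-.375,h))
    A_,B_=T(a,.055),T(b,.055); d=A_-B_  # a: far(lane -y) corner, b: near(lane +y)
    ang=np.arctan2(d[0],-d[1]); m=(A_+B_)/2  # heading offset
    ctr=m[:2]-56*np.array([np.cos(ang),np.sin(ang)])
    print('lip',A_.round(1),B_.round(1),'len',np.linalg.norm(d[:2]).round(1),'ang',ang.round(3),'ctr',ctr.round(1))
    if c: print('tall near corner',T(c,.08).round(1))
E
python3 -c "
from bp import *
bp('1',340,(288,138),(267,333),(530,368))
bp('6',340,(257,158),(247,354),(508,369))"
```

```text
lip [-105.3  -58.    55. ] [-90.6  30.   55. ] len 89.2 ang -0.166 ctr [-153.1   -4.7]
tall near corner [-200.9   50.4   80. ]
lip [-90.7 -49.5  55. ] [-81.  39.  55.] len 89.1 ang -0.109 ctr [-141.5    0.8]
tall near corner [-191.3   50.3   80. ]
```

Request:
move_arm:
  deltas:
    - {"dp":[0,0.0015,0.0005],"turn":[0,0,0]}
    - {"dp":[0,0.003,0.001],"turn":[0,0,0]}
    - {"dp":[0,0.0045,0.0015],"turn":[0,0,0]}
    - {"dp":[0,0.006,0.002],"turn":[0,0,0]}
    - {"dp":[0,0.0075,0.0025],"turn":[0,0,0]}
    - {"dp":[0,0.009,0.003],"turn":[0,0,0]}
    - {"dp":[0,0.0105,0.0035],"turn":[0,0,0]}
    - {"dp":[0,0.012,0.004],"turn":[0,0,0]}
    - {"dp":[0,0.012,0.004],"turn":[0,0,0]}

```text
time: 7.25
tool_pos: [0.535, -0.2844, 0.0412]
tool_rot: [2.91, 1.57, 2.981]
contact_force: [1.4, -3.6, 2.4]
opening: 0.0437
```

```bash
python3 lk.py 7
```

```text
t 7.25 lane [-201.7   -3.    41.2] op 0.0437 F [ 1.38 -3.59  2.4 ] zang 4.08 down [-5.e-04  1.e-04 -1.e+00]
```

View pics/w7.png

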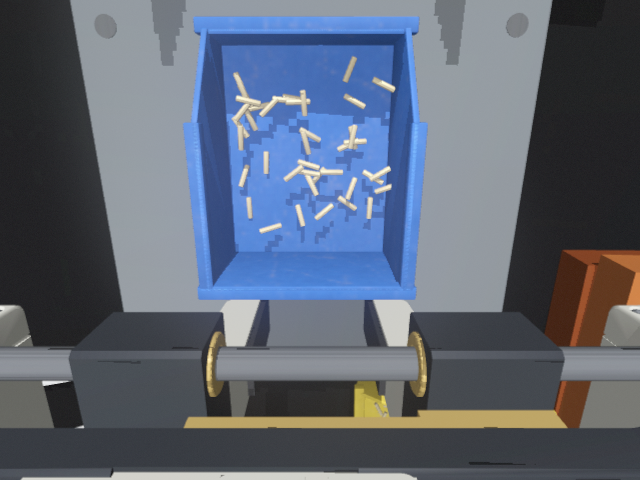

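View pics/t7c.png

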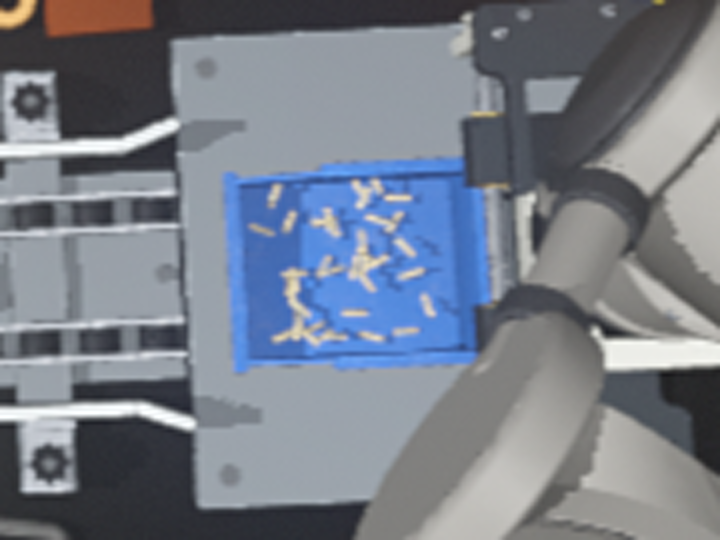

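```bash
python3 -c "
from bp import *
bp('7',340,(230,173),(240,372))
z=load('w7')
for p in [(200,293),(416,293)]: print('tall rim',L(atz(z,p[0],p[1],.077)).round(1))
for p in [(195,26),(417,26)]: print('lip',L(atz(z,p[0],p[1],.055)).round(1))
for p in [(188,125),(425,125)]: print('siderim',L(atz(z,p[0],p[1],.08)).round(1))
for p in [(105,27),(517,25)]: print('holes',L(atz(z,p[0],p[1],.03)).round(1))
z0=load('w5')
for p in [(148,267),(490,267)]: print('holes',L(atz(z0,p[0],p[1],.03)).round(1))
"
```

```text
lip [-78.  -43.3  55. ] [-77.4  47.   55. ] len 90.3 ang -0.007 ctr [-133.7    2.3]
tall rim [-189.4   47.2   77. ]
tall rim [-189.5  -45.7   77. ]
lip [-82.6  45.8  55. ]
lip [-82.7 -43.2  55. ]
siderim [-120.5   44.4   80. ]
siderim [-120.6  -42.8   80. ]
holes [-77.4  94.4  30. ]
holes [-76.6 -95.1  30. ]
holes [-238.2   94.2   30. ]
holes [-238.3  -95.2   30. ]
```

Request:
move_arm:
  deltas:
    - {"dp":[0,0.003,0],"turn":[0,0,0]}
    - {"dp":[0,0.006,0],"turn":[0,0,0]}
    - {"dp":[0,0.009,0],"turn":[0,0,0]}
    - {"dp":[0,0.012,0],"turn":[0,0,0]}
    - {"dp":[0,0.015,0],"turn":[0,0,0]}
    - {"dp":[0,0.018,0],"turn":[0,0,0]}
    - {"dp":[0,0.021,0],"turn":[0,0,0]}
    - {"dp":[0,0.024,0],"turn":[0,0,0]}
    - {"dp":[0,0.027,0],"turn":[0,0,0]}
    - {"dp":[0,0.029,0],"turn":[0,0,0]}

```text
time: 8.35
tool_pos: [0.5329, -0.2552, 0.0411]
tool_rot: [2.458, 1.57, 2.529]
contact_force: [0.4, -2.6, -0.2]
opening: 0.0438
```

```bash
python3 lk.py 8 300
```

```text
t 8.35 lane [-172.5   -3.    41.1] op 0.0438 F [ 0.4  -2.63 -0.22] zang 4.06 down [-4.e-04  3.e-04 -1.e+00]
```

View pics/w8.png

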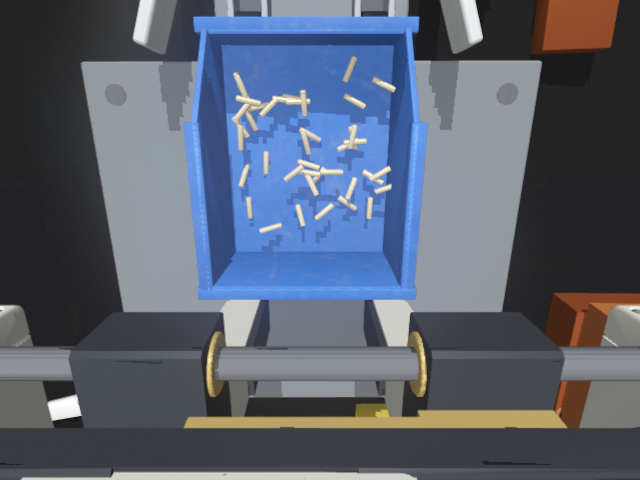

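View pics/t8c.png

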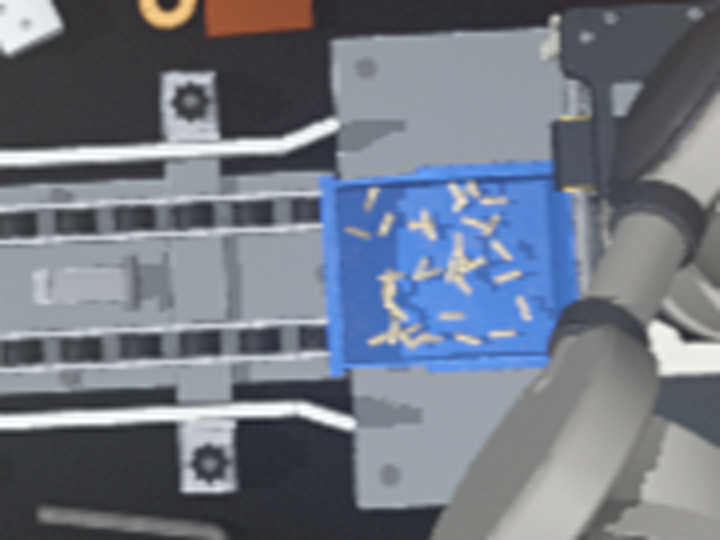

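```bash
python3 -c "
from bp import *
bp('8',300,(326,177),(337,374))
z=load('t8'); T=lambda p,h: L(atz(z,300+p[0]/4-.375,190+p[1]/4-.375,h)).round(1)
print(T((283,146),.056),T((300,408),.056), T((20,158),.056),T((20,423),.056))
z=load('w8')
for p in [(195,25),(417,25)]: print('lip',L(atz(z,p[0],p[1],.055)).round(1))
for p in [(200,293),(416,293)]: print('tall rim',L(atz(z,p[0],p[1],.077)).round(1))
for p in [(142,44),(471,44)]: print('flare tips',L(atz(z,p[0],p[1],.056)).round(1))
"
```

```text
lip [-48.9 -42.9  55. ] [-48.9  46.6  55. ] len 89.4 ang 0.001 ctr [-104.9    1.8]
[-30.  -57.9  56. ] [-31.4  61.1  56. ] [ 90.  -58.2  56. ] [95.3 62.  56. ]
lip [-52.8  45.7  55. ]
lip [-52.8 -43.2  55. ]
tall rim [-159.9   47.2   77. ]
tall rim [-159.9  -45.8   77. ]
flare tips [-59.8  67.5  56. ]
flare tips [-59.8 -65.3  56. ]
```

Bin is square (0.00 rad) and centred between the rails (y ≈ +1.5 mm, gaps about 10–12 mm). I'll keep pushing straight.

Request:
move_arm:
  deltas:
    - {"dp":[0,0.003,0],"turn":[0,0,0]}
    - {"dp":[0,0.006,0],"turn":[0,0,0]}
    - {"dp":[0,0.009,0],"turn":[0,0,0]}
    - {"dp":[0,0.012,0],"turn":[0,0,0]}
    - {"dp":[0,0.015,0],"turn":[0,0,0]}
    - {"dp":[0,0.018,0],"turn":[0,0,0]}
    - {"dp":[0,0.021,0],"turn":[0,0,0]}
    - {"dp":[0,0.024,0],"turn":[0,0,0]}
    - {"dp":[0,0.027,0],"turn":[0,0,0]}
    - {"dp":[0,0.03,0],"turn":[0,0,0]}

```text
time: 9.45
tool_pos: [0.5309, -0.2255, 0.0412]
tool_rot: [3.14, 1.571, -3.072]
contact_force: [-1.7, -2.3, 0.1]
opening: 0.0439
```

Request:
move_arm:
  deltas:
    - {"dp":[0,0.003,0],"turn":[0,0,0]}
    - {"dp":[0,0.006,0],"turn":[0,0,0]}
    - {"dp":[0,0.009,0],"turn":[0,0,0]}
    - {"dp":[0,0.012,0],"turn":[0,0,0]}
    - {"dp":[0,0.015,0],"turn":[0,0,0]}
    - {"dp":[0,0.018,0],"turn":[0,0,0]}
    - {"dp":[0,0.021,0],"turn":[0,0,0]}
    - {"dp":[0,0.024,0],"turn":[0,0,0]}
    - {"dp":[0,0.027,0],"turn":[0,0,0]}
    - {"dp":[0,0.03,0],"turn":[0,0,0]}

```text
time: 10.45
tool_pos: [0.5288, -0.1955, 0.0412]
tool_rot: [2.725, 1.571, 2.796]
contact_force: [-0.8, -0.8, -1.6]
opening: 0.0439
```

```bash
python3 lk.py 9 240
```

```text
t 10.45 lane [-112.6   -3.1   41.2] op 0.0439 F [-0.83 -0.81 -1.65] zang 4.05 down [-1.e-04  0.e+00 -1.e+00]
```

View pics/w9.png

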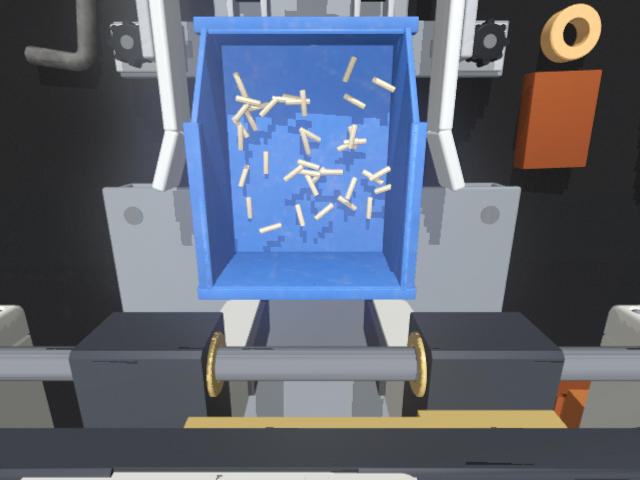

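View pics/t9c.png

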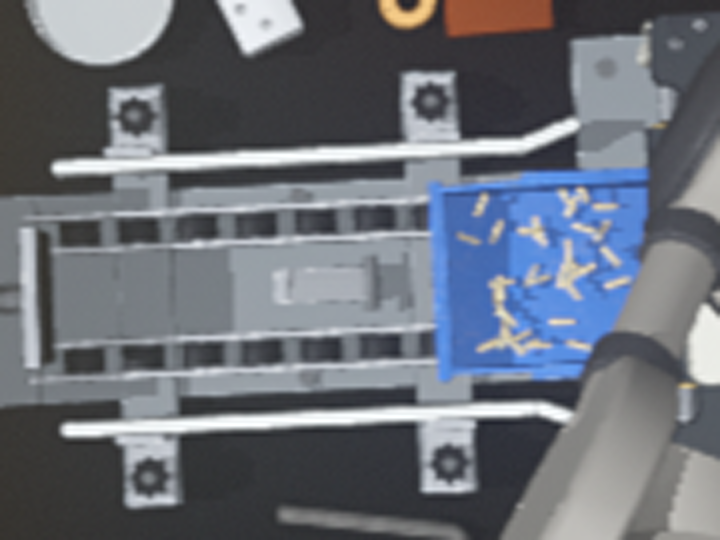

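Request:
move_arm:
  deltas:
    - {"dp":[0,0.003,0],"turn":[0,0,0]}
    - {"dp":[0,0.006,0],"turn":[0,0,0]}
    - {"dp":[0,0.009,0],"turn":[0,0,0]}
    - {"dp":[0,0.012,0],"turn":[0,0,0]}
    - {"dp":[0,0.015,0],"turn":[0,0,0]}
    - {"dp":[0,0.018,0],"turn":[0,0,0]}
    - {"dp":[0,0.021,0],"turn":[0,0,0]}
    - {"dp":[0,0.024,0],"turn":[0,0,0]}
    - {"dp":[0,0.027,0],"turn":[0,0,0]}
    - {"dp":[0,0.03,0],"turn":[0,0,0]}

```text
time: 11.55
tool_pos: [0.5267, -0.1657, 0.0412]
tool_rot: [-1.26, 1.571, -1.189]
contact_force: [-0.4, -1.5, 1.6]
opening: 0.0443
```

Request:
move_arm:
  deltas:
    - {"dp":[0,0.003,0],"turn":[0,0,0]}
    - {"dp":[0,0.006,0],"turn":[0,0,0]}
    - {"dp":[0,0.009,0],"turn":[0,0,0]}
    - {"dp":[0,0.012,0],"turn":[0,0,0]}
    - {"dp":[0,0.015,0],"turn":[0,0,0]}
    - {"dp":[0,0.018,0],"turn":[0,0,0]}
    - {"dp":[0,0.021,0],"turn":[0,0,0]}
    - {"dp":[0,0.024,0],"turn":[0,0,0]}
    - {"dp":[0,0.027,0],"turn":[0,0,0]}
    - {"dp":[0,0.03,0],"turn":[0,0,0]}

```text
time: 12.55
tool_pos: [0.5245, -0.1357, 0.0412]
tool_rot: [-2.514, 1.571, -2.443]
contact_force: [-1.0, -1.3, 1.2]
opening: 0.0438
```

```bash
python3 lk.py 10 220
```

```text
t 12.55 lane [-52.7  -3.1  41.2] op 0.0438 F [-1.   -1.3   1.22] zang 4.06 down [-1.e-04 -1.e-04 -1.e+00]
```

View pics/w10.png

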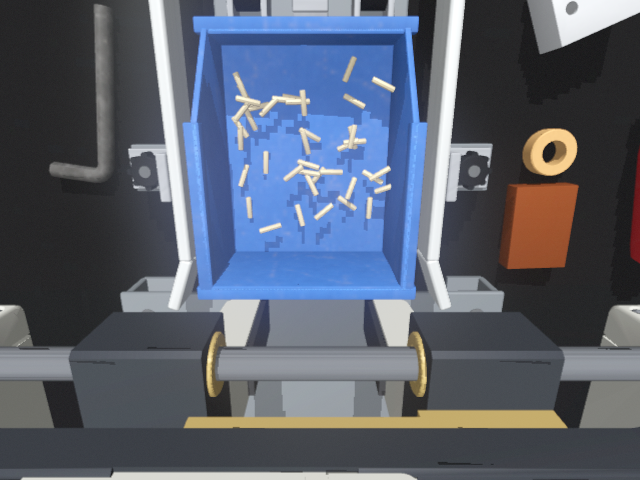

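View pics/t10c.png

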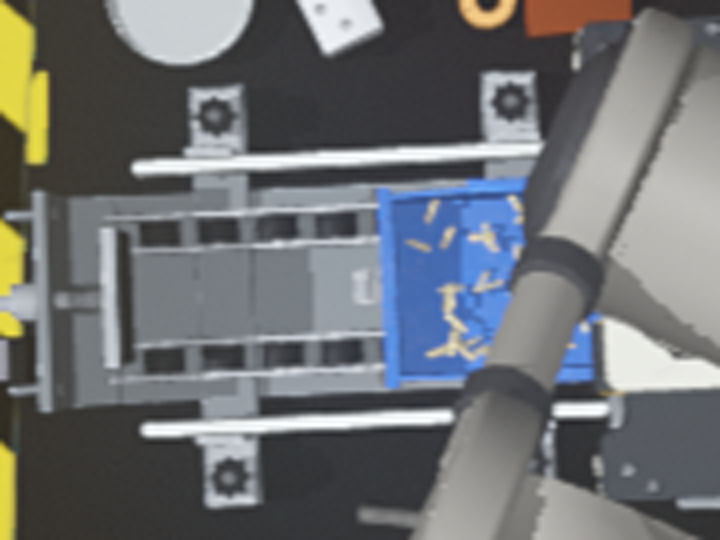

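Request:
move_arm:
  deltas:
    - {"dp":[0,0.003,0],"turn":[0,0,0]}
    - {"dp":[0,0.006,0],"turn":[0,0,0]}
    - {"dp":[0,0.009,0],"turn":[0,0,0]}
    - {"dp":[0,0.012,0],"turn":[0,0,0]}
    - {"dp":[0,0.015,0],"turn":[0,0,0]}
    - {"dp":[0,0.018,0],"turn":[0,0,0]}
    - {"dp":[0,0.021,0],"turn":[0,0,0]}
    - {"dp":[0,0.024,0],"turn":[0,0,0]}
    - {"dp":[0,0.027,0],"turn":[0,0,0]}
    - {"dp":[0,0.03,0],"turn":[0,0,0]}

```text
time: 13.65
tool_pos: [0.5224, -0.1055, 0.0411]
tool_rot: [2.195, 1.571, 2.266]
contact_force: [0.3, -0.8, 1.1]
opening: 0.0437
```

Request:
move_arm:
  deltas:
    - {"dp":[0,0.003,0],"turn":[0,0,0]}
    - {"dp":[0,0.006,0],"turn":[0,0,0]}
    - {"dp":[0,0.009,0],"turn":[0,0,0]}
    - {"dp":[0,0.012,0],"turn":[0,0,0]}
    - {"dp":[0,0.015,0],"turn":[0,0,0]}
    - {"dp":[0,0.018,0],"turn":[0,0,0]}
    - {"dp":[0,0.021,0],"turn":[0,0,0]}
    - {"dp":[0,0.024,0],"turn":[0,0,0]}
    - {"dp":[0,0.027,0],"turn":[0,0,0]}
    - {"dp":[0,0.03,0],"turn":[0,0,0]}

```text
time: 14.65
tool_pos: [0.5202, -0.0759, 0.0411]
tool_rot: [-2.93, 1.571, -2.859]
contact_force: [-1.2, -1.2, -0.5]
opening: 0.0442
```

```bash
python3 lk.py 11 210
```

```text
t 14.65 lane [ 7.3 -3.  41.1] op 0.0442 F [-1.21 -1.17 -0.52] zang 4.06 down [-2.e-04 -1.e-04 -1.e+00]
```

View pics/w11.png

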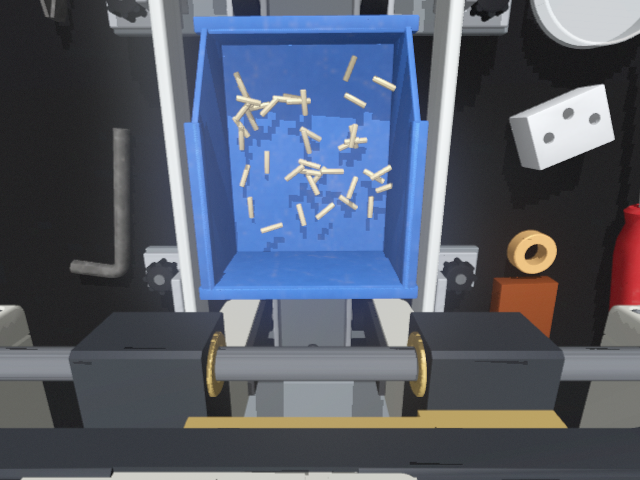

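View pics/t11c.png

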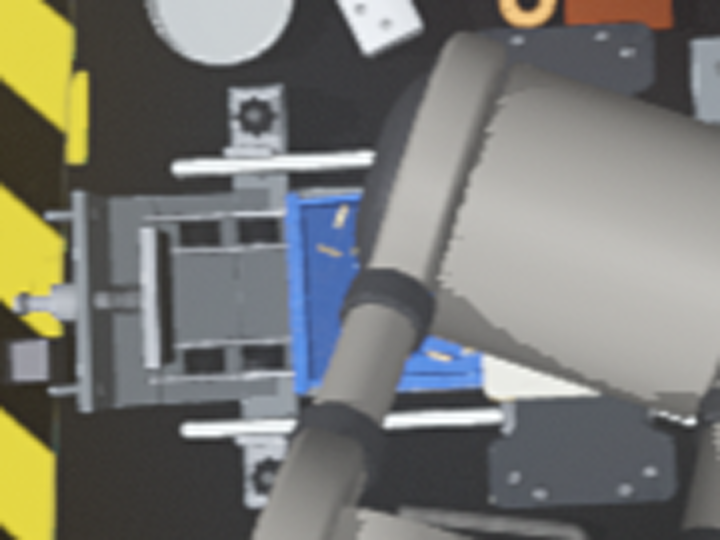

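Request:
move_arm:
  deltas:
    - {"dp":[0,0.003,0],"turn":[0,0,0]}
    - {"dp":[0,0.006,0],"turn":[0,0,0]}
    - {"dp":[0,0.009,0],"turn":[0,0,0]}
    - {"dp":[0,0.012,0],"turn":[0,0,0]}
    - {"dp":[0,0.015,0],"turn":[0,0,0]}
    - {"dp":[0,0.018,0],"turn":[0,0,0]}
    - {"dp":[0,0.021,0],"turn":[0,0,0]}
    - {"dp":[0,0.024,0],"turn":[0,0,0]}
    - {"dp":[0,0.027,0],"turn":[0,0,0]}
    - {"dp":[0,0.03,0],"turn":[0,0,0]}

```text
time: 15.75
tool_pos: [0.5182, -0.046, 0.0412]
tool_rot: [-1.952, 1.571, -1.881]
contact_force: [-0.5, -1.2, 1.4]
opening: 0.0439
```

Request:
move_arm:
  deltas:
    - {"dp":[0,0.003,0],"turn":[0,0,0]}
    - {"dp":[0,0.006,0],"turn":[0,0,0]}
    - {"dp":[0,0.009,0],"turn":[0,0,0]}
    - {"dp":[0,0.012,0],"turn":[0,0,0]}
    - {"dp":[0,0.015,0],"turn":[0,0,0]}
    - {"dp":[0,0.018,0],"turn":[0,0,0]}
    - {"dp":[0,0.021,0],"turn":[0,0,0]}
    - {"dp":[0,0.0235,0],"turn":[0,0,0]}
    - {"dp":[0,0.026,0],"turn":[0,0,0]}
    - {"dp":[0,0.028,0],"turn":[0,0,0]}

```text
time: 16.75
tool_pos: [0.5162, -0.0182, 0.0412]
tool_rot: [-1.761, 1.57, -1.69]
contact_force: [-0.8, -2.5, 0.1]
opening: 0.0441
```

```bash
python3 lk.py 12 210
```

```text
t 16.75 lane [65.1 -3.1 41.2] op 0.0441 F [-0.75 -2.55  0.13] zang 4.07 down [-0.e+00 -4.e-04 -1.e+00]
```

View pics/w12.png

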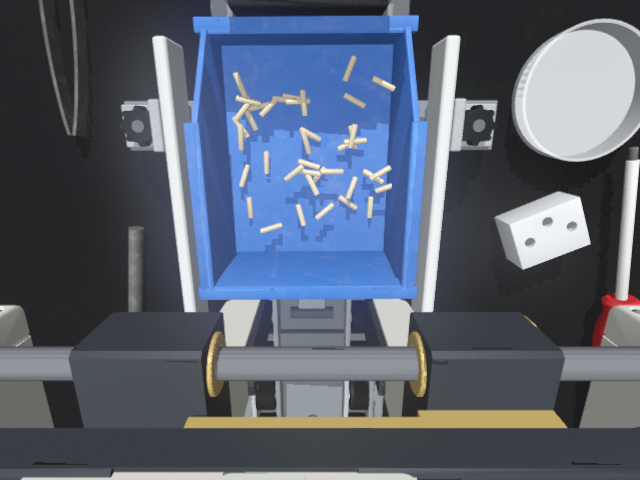

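View pics/t12c.png

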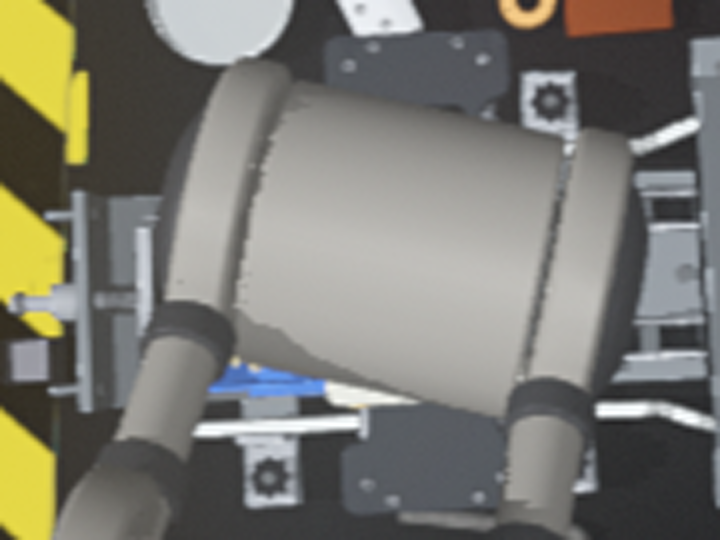

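Request:
move_arm:
  deltas:
    - {"dp":[0,0.0015,0],"turn":[0,0,0]}
    - {"dp":[0,0.003,0],"turn":[0,0,0]}
    - {"dp":[0,0.0045,0],"turn":[0,0,0]}
    - {"dp":[0,0.006,0],"turn":[0,0,0]}
    - {"dp":[0,0.0075,0],"turn":[0,0,0]}
    - {"dp":[0,0.009,0],"turn":[0,0,0]}
    - {"dp":[0,0.0105,0],"turn":[0,0,0]}
    - {"dp":[0,0.0115,0],"turn":[0,0,0]}
    - {"dp":[0,0.012,0],"turn":[0,0,0]}
    - {"dp":[0,0.012,0],"turn":[0,0,0]}

```text
time: 17.85
tool_pos: [0.5154, -0.0062, 0.0412]
tool_rot: [1.852, 1.571, 1.923]
contact_force: [-0.8, -1.6, -0.4]
opening: 0.0442
```

```bash
python3 lk.py 13 210; python3 -c "
from st import *
snap('side','s13'); im=load('s13')['img'][170:330,280:430,::-1]; cv2.imwrite('pics/s13c.png',cv2.resize(im,None,fx=3.7,fy=3.7,interpolation=cv2.INTER_CUBIC))
im=load('w13')['img'][240:430,220:420,::-1]; cv2.imwrite('pics/w13c.png',cv2.resize(im,None,fx=3,fy=3,interpolation=cv2.INTER_CUBIC))"
```

```text
t 17.85 lane [77.2 -3.1 41.2] op 0.0442 F [-0.79 -1.57 -0.38] zang 4.06 down [-0.  0. -1.]
```

View pics/w13c.png

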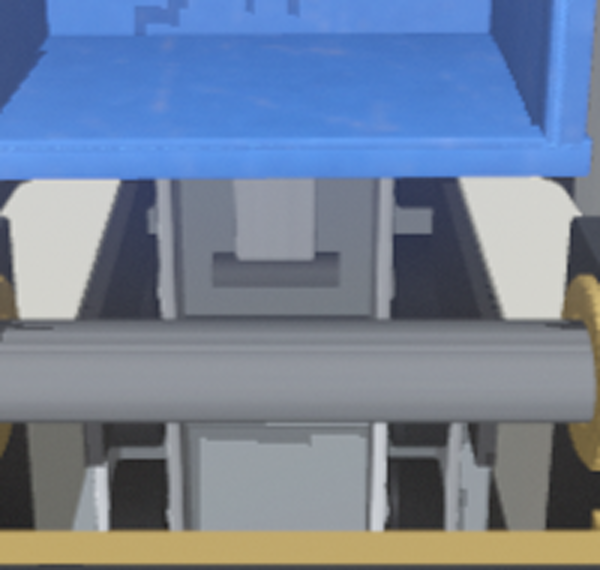

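View pics/t13c.png

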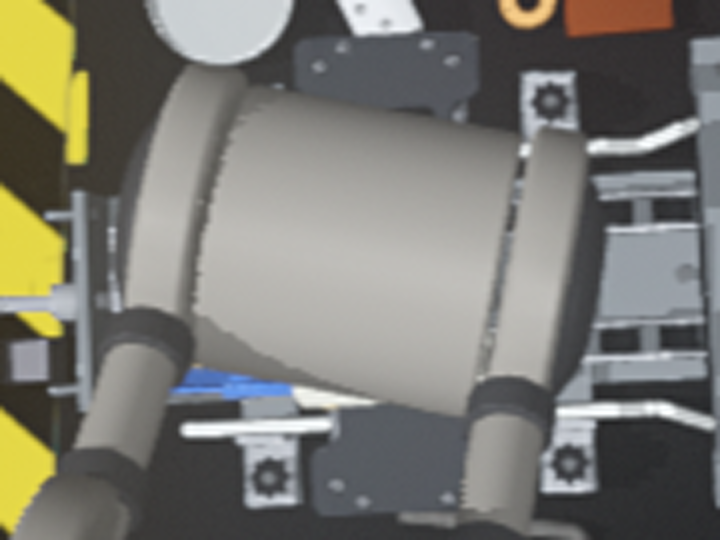

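View pics/s13c.png

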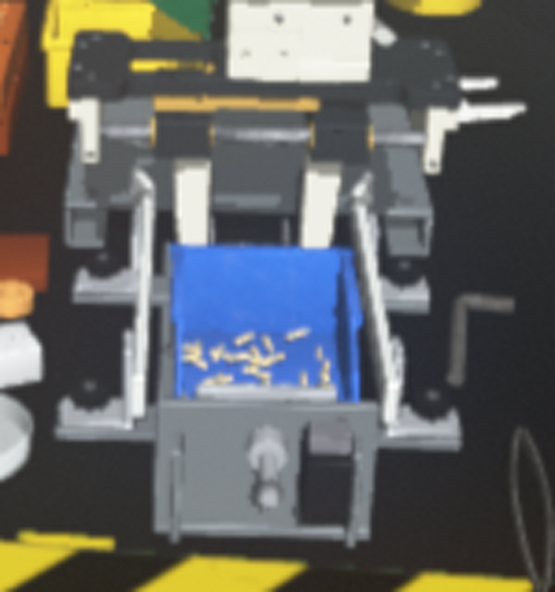

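```bash
python3 -c "
from st import *
for k in ('0','12','13'):
    z=load('t'+k if k!='0' else 'top0'); im=z['img'][235:275,222:262,::-1]; cv2.imwrite('pics/p%s.png'%k,cv2.resize(im,None,fx=12,fy=12,interpolation=cv2.INTER_CUBIC))
    v=[int(x) for x in z['img'][246:258,225:255].astype(int).sum(2).mean(0)/3]; print(k,v)
"
```

```text
0 [118, 76, 63, 128, 160, 154, 124, 77, 72, 74, 73, 74, 93, 115, 122, 122, 122, 122, 121, 128, 170, 195, 193, 164, 86, 63, 64, 88, 117, 118]
12 [118, 76, 64, 129, 162, 155, 125, 78, 74, 75, 75, 76, 94, 116, 124, 123, 123, 122, 131, 173, 197, 193, 162, 93, 82, 87, 94, 116, 150, 176]
13 [119, 77, 65, 129, 162, 155, 125, 79, 75, 76, 75, 82, 125, 132, 92, 89, 103, 137, 170, 184, 185, 185, 184, 184, 184, 184, 184, 184, 184, 181]
```

View pics/p13.png

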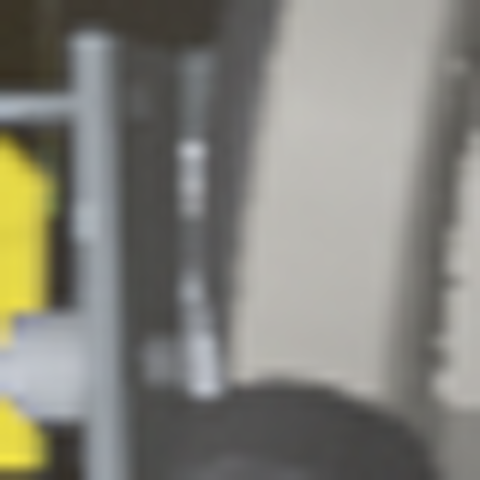

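View pics/p12.png

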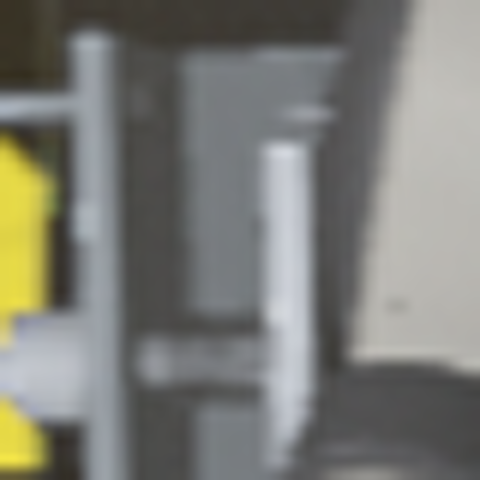

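The paddle's left edge moved about 7.5 px (≈13 mm) in total, so it's close to its stop and the bin is well past the catch point. I'll back off gently so the bin settles on the catch.

Request:
move_arm:
  deltas:
    - {"dp":[0,-0.001,0],"turn":[0,0,0]}
    - {"dp":[0,-0.002,0],"turn":[0,0,0]}
    - {"dp":[0,-0.003,0],"turn":[0,0,0]}
    - {"dp":[0,-0.004,0],"turn":[0,0,0]}
    - {"dp":[0,-0.005,0],"turn":[0,0,0]}
    - {"dp":[0,-0.006,0],"turn":[0,0,0]}
    - {"dp":[0,-0.008,0],"turn":[0,0,0]}
    - {"dp":[0,-0.011,0],"turn":[0,0,0]}
    - {"dp":[0,-0.015,0],"turn":[0,0,0]}
    - {"dp":[0,-0.02,0],"turn":[0,0,0]}

```text
time: 19.0
tool_pos: [0.5169, -0.0265, 0.0412]
tool_rot: [-0.255, 1.571, -0.184]
contact_force: [-0.4, -0.1, 0.6]
opening: 0.044
```

```bash
python3 lk.py 14 210; python3 -c "
from st import *
im=load('t14')['img'][235:275,222:262,::-1]; cv2.imwrite('pics/p14.png',cv2.resize(im,None,fx=12,fy=12,interpolation=cv2.INTER_CUBIC))"
```

```text
t 19.0 lane [56.8 -3.2 41.2] op 0.044 F [-0.36 -0.09  0.58] zang 4.06 down [ 2.e-04 -0.e+00 -1.e+00]
```

View pics/w14.png

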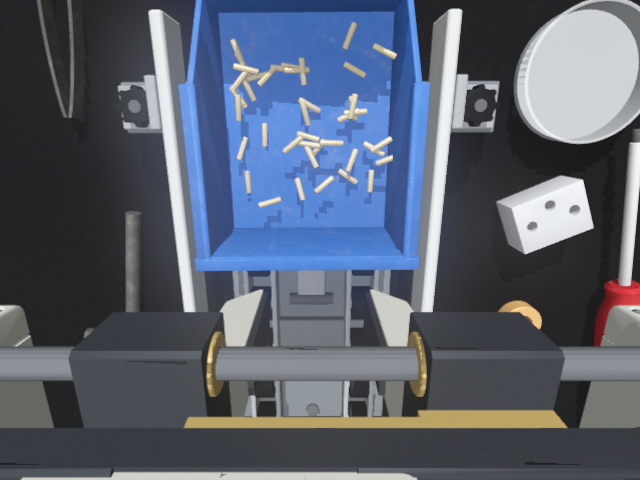

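View pics/p14.png

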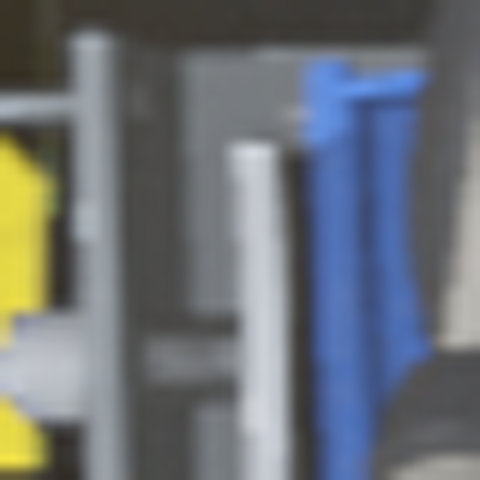

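Paddle now reads about 6 mm in and the bin stays ahead of the retreating fingers, so the catch is holding. I'll retreat up and clear.

Request:
move_arm:
  deltas:
    - {"dp":[0,-0.005,0],"turn":[0,0,0]}
    - {"dp":[0,-0.012,0],"turn":[0,0,0]}
    - {"dp":[-0.008,-0.02,0],"turn":[0,0,0]}
    - {"dp":[-0.02,-0.025,0],"turn":[0,0,0]}
    - {"dp":[-0.04,-0.03,0],"turn":[0,0,0]}
    - {"dp":[-0.065,-0.04,0],"turn":[0,0,0]}
    - {"dp":[-0.09,-0.06,0],"turn":[0,0,0]}
    - {"dp":[-0.115,-0.085,0],"turn":[0,0,0]}
    - {"dp":[-0.135,-0.115,0],"turn":[0,0,0]}
    - {"dp":[-0.145,-0.15,0],"turn":[0,0,0]}

```text
time: 20.1
tool_pos: [0.5282, -0.1772, 0.1899]
tool_rot: [-0.497, 1.566, -0.426]
contact_force: [1.0, 0.1, 0.1]
opening: 0.044
```

Request:
move_arm:
  deltas:
    - {"dp":[0,-0.03,0],"turn":[0,0,0]}
    - {"dp":[0,-0.06,0],"turn":[0,0,0]}
    - {"dp":[0,-0.09,0],"turn":[0,0,0]}
    - {"dp":[0,-0.12,0],"turn":[0,0,0]}
    - {"dp":[0,-0.14,0],"turn":[0,0,0]}
    - {"dp":[0,-0.15,0],"turn":[0,0,0]}
    - {"dp":[0,-0.15,0],"turn":[0,0,0]}
    - {"dp":[0,-0.15,0],"turn":[0,0,0]}

```text
time: 20.9
tool_pos: [0.538, -0.3248, 0.1866]
tool_rot: [1.09, 1.57, 1.161]
contact_force: [-0.3, 0.2, 0.2]
opening: 0.0444
```

```bash
python3 lk.py 15 205; python3 -c "
from st import *
snap('side','s15'); im=load('s15')['img'][170:330,280:430,::-1]; cv2.imwrite('pics/s15c.png',cv2.resize(im,None,fx=3.7,fy=3.7,interpolation=cv2.INTER_CUBIC))"
```

```text
t 20.9 lane [-242.2   -3.1  186.6] op 0.0444 F [-0.32  0.18  0.23] zang 4.06 down [ 1.e-04  3.e-04 -1.e+00]
```

View pics/t15c.png

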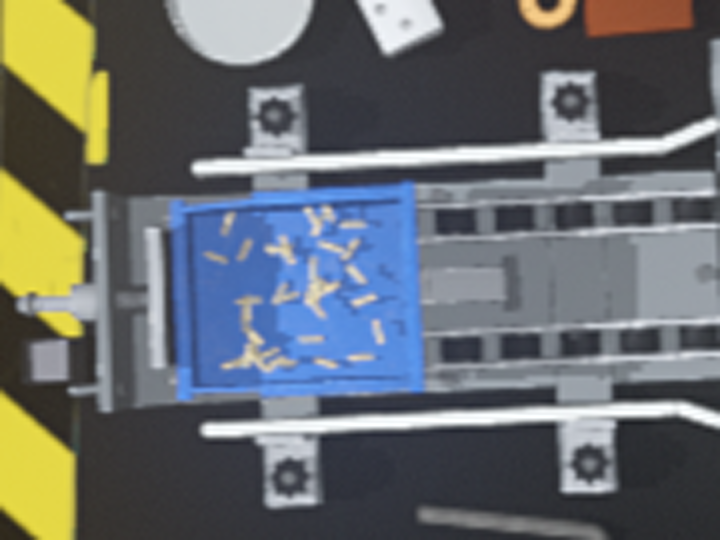

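View pics/s15c.png

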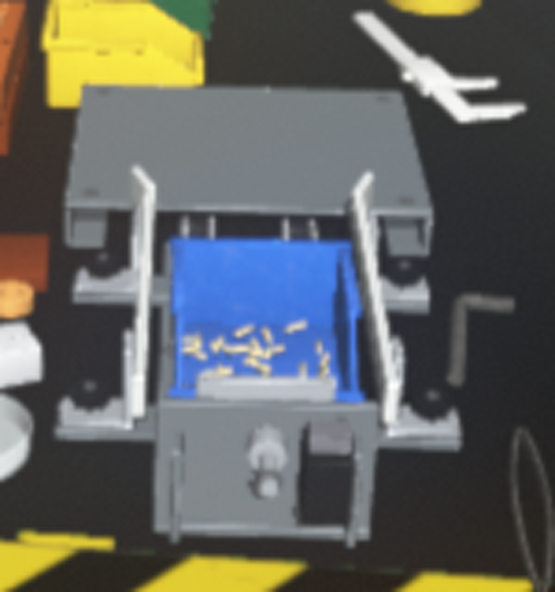

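```bash
python3 -c "
from bp import *
bp('15',205,(176,203),(184,398),(422,390))
z=load('t15'); T=lambda p,h: L(atz(z,205+p[0]/4-.375,190+p[1]/4-.375,h)).round(1)
print('tall',T((413,184),.08)); print('rails',T((197,168),.056),T((661,146),.056),T((205,430),.056),T((680,408),.056))
print('paddle',T((155,300),.068))
a=load('top0')['img'].astype(int);b=z['img'].astype(int); d=abs(a-b).sum(2)>60
d[:, 440:]=0; n_,l,s,c=cv2.connectedComponentsWithStats(d.astype('uint8'))
for i in range(1,n_):
    if s[i,4]>6: print(s[i])
snap('side','s16'); print(robot.observe()['time'])
x=abs(load('s16')['img'].astype(int)-load('s15')['img'].astype(int)).max(); print('side diff',x)
"
```

```text
lip [193.5 -42.6  55. ] [193.1  46.3  55. ] len 88.9 ang 0.005 ctr [137.3   1.6]
tall near corner [83.6 46.9 80. ]
tall [ 83.5 -44.3  80. ]
rails [183.1 -58.1  56. ] [-29.1 -57.9  56. ] [183.9  61.2  56. ] [-31.4  61.1  56. ]
paddle [202.4   1.5  68. ]
[ 406  224   34   54 1450]
[ 241  235  117   55 4717]
[360 235   3   3   7]
[360 249   4  21  66]
[209 263   9   6  44]
[233 264   4   3   9]
[ 193  425  197   55 5287]
[322 447   5   4  14]
[308 450   8   2  10]
[424 453  16  27 182]
[178 473  14   7  44]
[433 477   5   3   9]
[276 478   5   2   7]
21.1
side diff 44
```

```bash
python3 -c "
from cell import robot
print(robot.hand_in())"
```

```text
the job is handed in; nothing more can be done
None
```

The bin is home: it went down the lane with its low front leading, pushed the paddle in and is now held by the catch. I handed in at about 21 s. I pushed on the outside of its tall rim with both fingers held 44 mm apart, which squared the bin on the plate, and then kept it centred between the rails.

**Last checks**
- **Bin:** the rim at its tall end measures lane x ≈ 83.5 mm, which puts the origin at about 139.5 mm (home is 139). It sits about 1.6 mm off the centre line and about 0.005 rad askew.
- **Paddle and catch:** the paddle went in about 13 mm at the deepest and now stands about 6–7 mm in. The bin stayed put when the fingers backed off, so the catch is holding. I inferred this because the catch nose itself is hidden under the bin rim.
- **Rails and other things:** before/after pictures show no change at the rails or the things beside the lane. The left rail's inner face was already about 58 mm out at the start. The part of the top view right of column 440 (the plate's outer half and the boxes there) was left out of that comparison.
- **Hand:** it is clear of everything, back over the near end of the loading plate with the TCP about 0.19 m up, and the force reads zero within noise.

**What went wrong or disagreed**
- **First approach:** the fingers passed above the bin's rim without touching it. The fingertips turned out to be about 25 mm short of the nominal TCP, so I backed off and lowered the hand by that much.
- **Refused move:** one move call was refused for a missing field, and nothing moved.
- **Front lip:** measured from the front lip instead, the bin origin comes out at 137.3 mm, which is within the camera error.

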